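# Reload the air purifier with its filter pucks and pump it down

## Robot

A 6-joint arm with a two-finger parallel gripper is mounted at the origin on the work surface. World frame = base frame: x ahead of the robot, y to its left, z up, the work surface at z = 0. Lengths are in m, angles in rad, forces in N, time in s.
With the tool pointing down it reaches from about 0.3 to 0.775 m from the base axis. Payload 14.6 kg.
Tool frame: the origin (TCP) lies at the very end of the fingers, on their centre line; the grasp point (between the pads) lies 19 mm behind it; x points along the fingers, y is the direction in which the jaws open and shut, and the axes are right-handed (so a half turn about x gives the same grasp; the last joint's range is limited). The gripper opens to 94 mm and grips with 3 to 60 N. Pads are 16 mm wide; open, the fingers measure 119 mm over their backs; the gripper's body (75 mm by 177 mm) begins 78 mm behind the grasp point.
Start: joints at [1.222, 0.3, 1.521, -0, 1.321, -0.067], TCP at [0.153, 0.528, 0.205] pointing down, gripper open.
Joint ranges: [-3.03, 3.03], [-0.79, 2.21], [0.23, 2.52], [-1.04, 4.18], [0, 3.07], [-2.55, 2.55]. Speed limits (rad/s): [2.22, 2.22, 2.57, 3.14, 3.14, 3.14].

## Interface

Orientations are given as [roll, pitch, yaw] about the fixed x, y, z axes, in that order (R = Rz(yaw) Ry(pitch) Rx(roll)).
In Python, from station import ctrl, viewer, hand_in gives the robot as it stands. The module is installed in compiled form; this text tells all that it offers.
- The arm moves only by the tool play_rows, never from a script. Its argument "deltas" is a list that holds one entry, the list of rows, each a list of 7 numbers: the shift along the tool's x, y, z in mm, then the turn, a rotation vector about the tool's x, y, z in rad, then the finger opening in mm, from 0 to 94. In form: [[[dx, dy, dz, ax, ay, az, gripper], ...]]. A call has 1 to 10 rows; each row shifts and turns the commanded pose from where the row before left it, along the tool's axes as they then stand; what a row does not reach is not made up. A row lasts 1/10 s, in which the tool goes at most 50 mm and 8.59 degrees, less where a joint would pass 70% of its speed; a pose out of reach is approached as far as the arm can. A call with a gripper value outside its range is refused whole. The fingers move at their own pace and stop on an object; "grip_force" is the grip in N (left out, the last holds). Time passes only in rows, so rows that do not move let the fingers close. It gives the time, the measured TCP pose, the force and the opening at its end, in the units of the state.
- ctrl.get_obs(): the state, without advancing time (a new reading comes with each control period).
- viewer.camera(name): name is "scene" or "top" or "wrist"; returns a dict with "img" (384x512x3 uint8, red, green, blue), "fx", "fy", "cx", "cy" (pixels), "rvec" (rotation vector, rad) and "tvec" (3), from world to camera coordinates, as OpenCV has them. Camera axes: x right, y down, z forward; pixel columns grow to the right and rows downward; lengths in m; the calibration is good to about 2 mm. A picture is of the moment at which its call begins. There is no depth.
- hand_in(): hands the job in, once; it reports no verdict.
The state is a dict: "time_s": time; "qpos": joint angles; "joint_vel": joint speeds; "tau": joint torques, N m; "ee_pos": TCP position; "eef_rot": TCP orientation; "force": force on the tool from outside, world axes, zero at the start; "moment": the same for the moment, N m; "grip_width": finger opening in m.
Only numpy, scipy, OpenCV 4.12 (cv2) and the standard library are available. Lean on these libraries where they do the work, as an engineer would, in place of code of your own. Each camera call takes 0.05 s, during which the arm holds its last target.

## Task

Put the air purifier back together: lay every charcoal filter puck from the bamboo organizer flat, side by side, in the trough of the white base, then seat the cover flush on the base over its two pegs. Then pump the spring plunger on the cover at least three full strokes, each down to its stop and all the way back up, and only after that throw the base's toggle switch on. Leave the cup, the orb, the bowl and the two remotes undisturbed.

Things in the scene. Friction and masses are not known exactly. Their poses are not given: they have to be found in the camera images.
- tray (a point): Centre of the trough's floor, 35 mm above the stand, in the fixed white purifier base (170 mm in x, 250 in y, flat deck at 45 mm). Axes of the base: y along the trough, z up, -x the side with the toggle switch. Trough: open above, 46 mm wide in x, 184 mm long in y, 10 mm deep: up to four pucks lie in it in one row, sticking out 16 mm above the deck. Its middle is 30 mm to +x of the base's middle.
- peg_a (a point): Tip of the alignment peg at the +y end of the trough, 108 mm from its centre. The peg is 10 mm in diameter and stands 20 mm above the deck; its top 9 mm taper to 4 mm at the tip.
- peg_b (a point): Tip of the other, equal alignment peg, 108 mm from the trough's centre on the -y side.
- cover_neck (a point): Centre of the 46 x 46 x 30 mm square neck (sides along the cover's x and y; grip here) on the loose white cover, 400 g: hollow housing, open below, 60 x 198 x 30 mm, on a flange 76 x 240 x 6 mm, long side y. This point is 45 mm above the cover's underside, 15 mm above its roof. Either way round fits. Seated, the underside lies on the deck, this point 55 mm straight above tray.
- hole_a (a point): Centre, at the cover's underside, of the 13 mm through hole in the flange at the cover's +y end, 108 mm from the middle; a peg goes up through it.
- hole_b (a point): The same at the cover's -y end, 108 mm from the middle.
- plunger_top (a point): Middle of the top face of the plunger head, a 34 mm disc 10 mm thick on a steel stem on top of the cover's neck; when up it is 86 mm above the cover's underside (26 mm above the neck).
- plunger (a joint): Plunger depth in m: 0 up, 0.014 at its stop (down to 0.0122 or more counts as at the stop). A spring pushes it back up: about 3.6 N to start, 10 N at the stop.
- switch (a joint): Toggle switch angle in rad: 0 off (leaning to the base's -x side), 1.0 on (leaning to +x, towards the cover); on counts above 0.85. It stays where it is left and a light push moves it.
- switch_tip (a point): Tip of the toggle switch lever, which is 45 mm long and pivots on a small block on the deck near the base's -x edge, at its +y end.
- organizer: Fixed bamboo two-tier organizer, 178 mm in x, 192 in y; origin under its middle. Lower tray: floor 20 mm above the stand, centred at x = -43 mm; upper: floor at 55 mm, centred at x = +45 mm. Trays are about 80 x 178 mm inside, rims 8 mm high, but the lower tray's +x side is the 35 mm riser at x = 0. Two to four pucks stand on it at the start, up to two a tray.
- puck_0_mid (a point): Centre of charcoal filter puck 0: a dark disc, 36 mm in diameter and 26 mm thick, 45 g, its z the disc's axis. It lies flat; may be absent.
- puck_1_mid (a point): Centre of charcoal filter puck 1: a dark disc, 36 mm in diameter and 26 mm thick, 45 g, its z the disc's axis. It lies flat; may be absent.
- puck_2_mid (a point): Centre of charcoal filter puck 2: a dark disc, 36 mm in diameter and 26 mm thick, 45 g, its z the disc's axis. It lies flat; may be absent.
- puck_3_mid (a point): Centre of charcoal filter puck 3: a dark disc, 36 mm in diameter and 26 mm thick, 45 g, its z the disc's axis. It lies flat; may be absent.
- cup: Copper-tone steel cup, 72 mm across, 95 mm tall; origin under its middle. Bystander.
- orb: Solid glass orb with a flat foot, 84 mm across, 81 mm tall; origin under its middle. Bystander.
- bowl: Mango-wood bowl, 120 mm across, 50 mm tall; origin under its middle. Bystander.
- remote_low: Slim black remote, 150 x 40 x 16 mm, lying on the stand; origin under its middle. Bystander.
- remote_top: Second such remote, lying crossed on the first. Bystander.
Things that resemble listed ones, but are neither listed nor needed, are in the scene too. Leave any orange look-alike of the part that bears puck_1_mid alone. Leave any yellow look-alike of the part that bears puck_2_mid alone.

How it is judged:
On the way, in this order (a step that is already met when the one before it is completed fails the run):
1. every charcoal puck present lies flat in the base's trough (x of puck_0_mid in the frame of tray between -0.01 and 0.01 m and y of puck_0_mid in the frame of tray between -0.082 and 0.082 m and z of puck_0_mid in the frame of tray between 0.009 and 0.017 m and angle between the z axis of each of puck_0_mid, puck_1_mid, puck_2_mid, puck_3_mid and the z axis of tray, either way round below 0.12 rad and x of puck_1_mid in the frame of tray between -0.01 and 0.01 m and y of puck_1_mid in the frame of tray between -0.082 and 0.082 m and z of puck_1_mid in the frame of tray between 0.009 and 0.017 m and x of puck_2_mid in the frame of tray between -0.01 and 0.01 m and y of puck_2_mid in the frame of tray between -0.082 and 0.082 m and z of puck_2_mid in the frame of tray between 0.009 and 0.017 m and x of puck_3_mid in the frame of tray between -0.01 and 0.01 m and y of puck_3_mid in the frame of tray between -0.082 and 0.082 m and z of puck_3_mid in the frame of tray between 0.009 and 0.017 m), for 0.2 s.
2. the cover sits flush on the deck, over both pegs, with the pucks still in the trough (all of step 1 and horizontal distance between cover_neck and tray below 0.004 m and z of cover_neck in the frame of tray between 0.051 and 0.058 m and angle between the y axis of cover_neck and the y axis of tray, either way round below 0.04 rad and angle between the z axis of cover_neck and the z axis of tray, either way round below 0.03 rad), for 0.3 s.
3. first stroke: the plunger is pressed down to its stop with the cover seated (value of joint plunger above 0.0122 m and horizontal distance between cover_neck and tray below 0.004 m and z of cover_neck in the frame of tray between 0.051 and 0.058 m and angle between the y axis of cover_neck and the y axis of tray, either way round below 0.04 rad and angle between the z axis of cover_neck and the z axis of tray, either way round below 0.03 rad), for 0.1 s.
4. first stroke: the plunger is back up (value of joint plunger below 0.002 m and horizontal distance between cover_neck and tray below 0.004 m and z of cover_neck in the frame of tray between 0.051 and 0.058 m and angle between the y axis of cover_neck and the y axis of tray, either way round below 0.04 rad and angle between the z axis of cover_neck and the z axis of tray, either way round below 0.03 rad), for 0.1 s.
5. second stroke: the plunger is pressed down to its stop with the cover seated (all of step 3), for 0.1 s.
6. second stroke: the plunger is back up (all of step 4), for 0.1 s.
7. third stroke: the plunger is pressed down to its stop with the cover seated (all of step 5), for 0.1 s.
8. third stroke: the plunger is back up (all of step 6), for 0.1 s.
9. the toggle switch is thrown on (value of joint switch above 0.85 rad), for 0.2 s.
At the end, for the whole second after the job is handed in: Every puck present lies flat in one layer in the trough; the cover is over both pegs, within 4 mm of its place and flush on the deck (within 3 mm and about 2 degrees); the plunger is up (within 2 mm) and at rest; the switch is on (above 0.85 rad) (all of step 1 and all of step 8 and value of joint switch above 0.85 rad and velocity of joint plunger below 0.02 m/s); the robot touches nothing.
It fails at once if the cup is shifted by more than 30 mm (distance of cup from where it was at the start of the episode above 0.03 m).
It fails at once if the orb is shifted by more than 30 mm (distance of orb from where it was at the start of the episode above 0.03 m).
It fails at once if the bowl is shifted by more than 30 mm (distance of bowl from where it was at the start of the episode above 0.03 m).
It fails at once if the remote low is shifted by more than 30 mm (distance of remote_low from where it was at the start of the episode above 0.03 m).
It fails at once if the remote top is shifted by more than 30 mm (distance of remote_top from where it was at the start of the episode above 0.03 m).
Of puck_0, puck_1, puck_2, puck_3 only 2 to 4 are there at a start; the rules pass over those that are not, and their reading is None.
At some moment in a run one of puck_0, puck_1, puck_2, puck_3, cover may be knocked a few centimetres aside while the robot is not near it.
It also fails if it takes over 210 s, if anything falls off the work surface, if the arm or the gripper's body presses on something with over 40 N, if the wrist force passes 120 N, or if a joint passes its speed limit or range.

## Working session

There is one attempt and no reset: what is moved stays moved. The work goes in short steps, Python scripts to look and compute and a tool call to move; the robot and the scene stay as the last step left them, time stands still between calls to the robot, and variables do not carry over. Pictures are saved under pics/ and viewed, and the job is handed in when it is done.

Besides the shell and the picture viewer there is one more tool, called after ">>>" by a JSON object that holds its "api" and its "payload". play_rows: Moves the arm, as the interface text tells. Its arguments: {"type":"object","properties":{"deltas":{"type":"array","items":{"type":"array","items":{"type":"array","items":{"type":"number"}}}},"grip_force":{"type":"number"}},"required":["deltas"]}

```bash
mkdir -p pics; ls; cat > h.py <<'E'
import numpy as np, cv2, pickle
from station import ctrl, viewer, hand_in
def snap(name,fn=None):
    c=viewer.camera(name)
    if fn:
        cv2.imwrite(f'pics/{fn}.png',c['img'][:,:,::-1]); pickle.dump(c,open(f'pics/{fn}.pkl','wb'))
    return c
def load(fn): return pickle.load(open(f'pics/{fn}.pkl','rb'))
def RT(c):
    R,_=cv2.Rodrigues(np.array(c['rvec'],float)); return R,np.array(c['tvec'],float).ravel()
def ray(c,u,v):
    R,t=RT(c); d=R.T@np.array([(u-c['cx'])/c['fx'],(v-c['cy'])/c['fy'],1.]); return -R.T@t,d/np.linalg.norm(d)
def onz(c,u,v,z):
    o,d=ray(c,u,v); return o+d*(z-o[2])/d[2]
def proj(c,p):
    R,t=RT(c); q=R@np.array(p,float)+t; return np.array([c['fx']*q[0]/q[2]+c['cx'],c['fy']*q[1]/q[2]+c['cy']])
def tri(*obs):
    A=np.zeros((3,3));b=np.zeros(3);L=[]
    for c,u,v in obs:
        o,d=ray(c,u,v);P=np.eye(3)-np.outer(d,d);A+=P;b+=P@o;L.append((o,d))
    x=np.linalg.solve(A,b); return x,[np.linalg.norm(np.cross(x-o,d)) for o,d in L]
E
python3 - <<'E'
from h import *
for n in('scene','top','wrist'):
    c=snap(n,n+'0'); R,t=RT(c); print(n,c['fx'],c['fy'],c['cx'],c['cy'],-R.T@t,R[2])
o=ctrl.get_obs(); print(o)
for n in('scene','top','wrist'):
    cv2.imwrite(f'pics/{n}0b.png',cv2.resize(load(n+'0')['img'][:,:,::-1],(800,600),interpolation=cv2.INTER_CUBIC))
E
```

```text
pics
scene 421.37341815795565 421.37341815795565 247.80023966208316 192.40598495054076 [ 1.3074744  -0.82077529  0.86327842] [-0.54671273  0.62162223 -0.56097325]
top 378.6973319885618 378.6973319885618 254.59410807885698 197.66801063536994 [0.31650644 0.00318251 1.39895746] [ 0.18193872 -0.00254626 -0.98330657]
wrist 322.4698034091433 322.4698034091433 254.40900524713405 195.12086830456195 [0.08249071 0.54915822 0.38558103] [ 0.24610023 -0.07157763 -0.96659781]
{'time_s': 0.15, 'qpos': array([ 1.22238825e+00,  3.00356515e-01,  1.52141984e+00, -2.66244979e-05,
        1.32068775e+00, -6.65956122e-02]), 'joint_vel': array([ 0.00086513,  0.00034817, -0.00141812,  0.00177425,  0.00068669,
       -0.00122355]), 'tau': array([ 2.29144884e-03, -5.31966770e+01, -3.52811873e+01,  7.08915177e-02,
        2.36243958e-02,  8.73421271e-06]), 'ee_pos': array([0.15289537, 0.52812244, 0.20501739]), 'eef_rot': array([-1.60780571,  1.5699245 , -1.88961158]), 'force': array([ 0.39912875, -0.14157392, -0.48824992]), 'moment': array([ 0.02234589,  0.0093015 , -0.03111597]), 'grip_width': 0.09379628870376423}
```

View pics/scene0b.png

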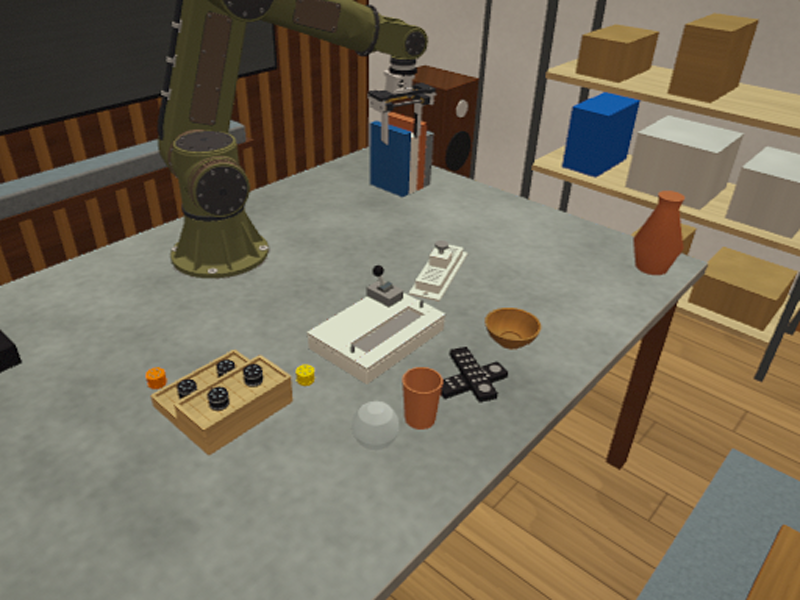

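View pics/top0b.png

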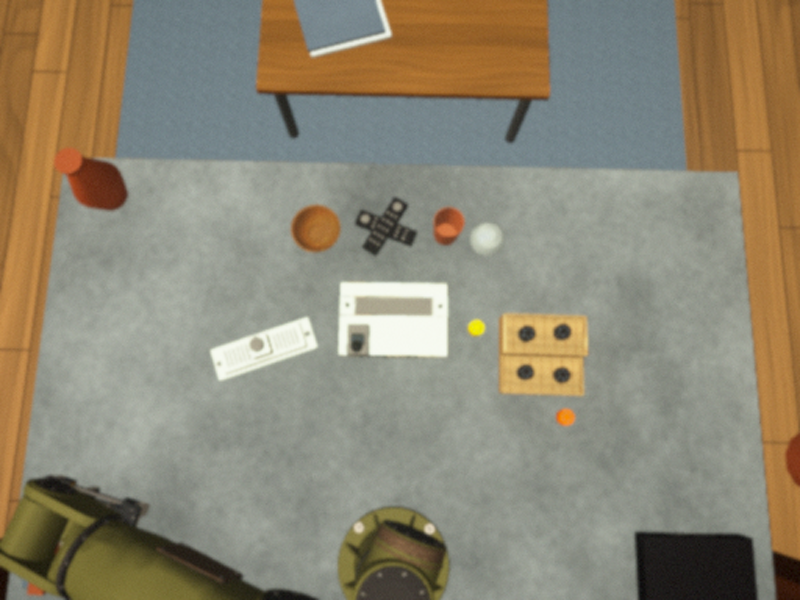

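View pics/wrist0b.png

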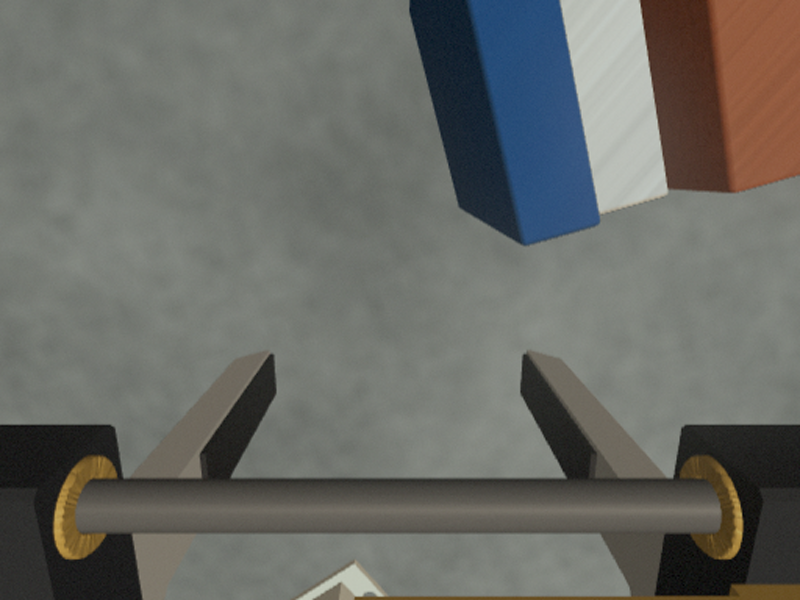

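Both views agree. Pucks (800x600 top view): dark discs at (527,333), (563,332), (526,372), (563,375), all in the organizer. The look-alikes are orange (566,417) and yellow (477,327), both outside it. Base at (393,320), cover at (263,348). Next, a close crop.

```bash
python3 - <<'E'
from h import *
t=load('top0')['img'][:,:,::-1]; s=load('scene0')['img'][:,:,::-1]
a=cv2.resize(t[175:275,120:400],None,fx=2.8,fy=2.8,interpolation=cv2.INTER_CUBIC)
b=cv2.resize(s[150:295,85:365],None,fx=2.8,fy=2.8,interpolation=cv2.INTER_CUBIC)[:318]
b=cv2.resize(s[150:260,85:365],None,fx=2.8,fy=2.8,interpolation=cv2.INTER_CUBIC)
cv2.imwrite('pics/crop0.png',np.vstack([a,b]))
a=cv2.resize(t[195:265,310:390],None,fx=5,fy=5,interpolation=cv2.INTER_CUBIC)
b=cv2.resize(s[215:295,90:210],None,fx=3.3,fy=4.375,interpolation=cv2.INTER_CUBIC)
b=b[:350]
cv2.imwrite('pics/crop1.png',np.hstack([a,b]))
E
```

```text
(no output)
```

View pics/crop0.png

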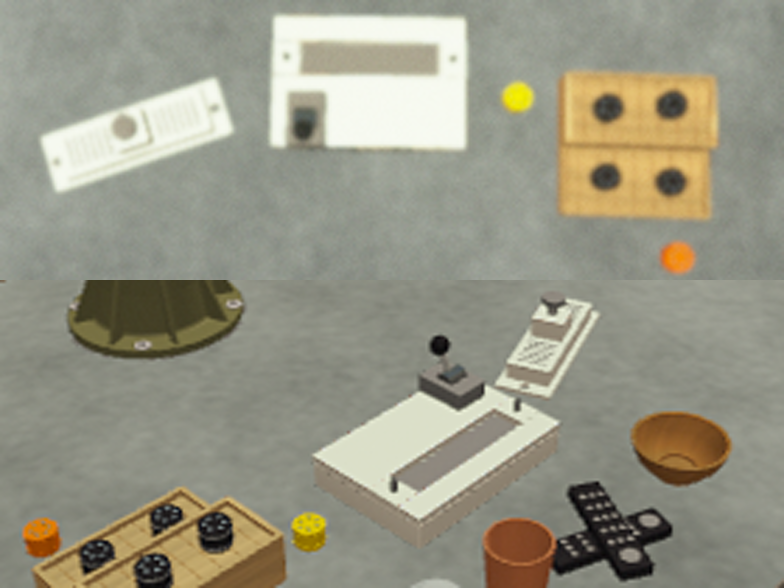

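View pics/crop1.png

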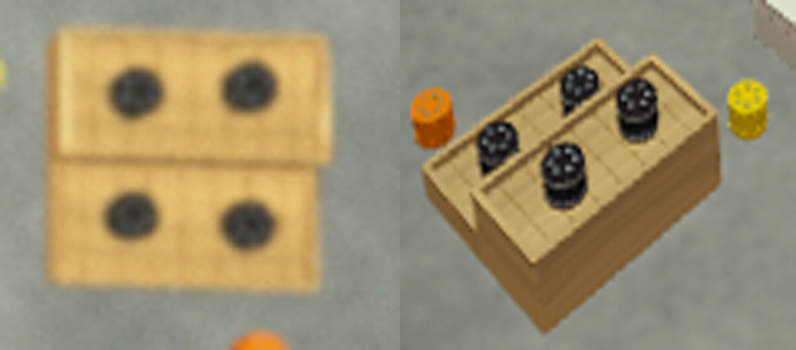

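```bash
cat >> h.py <<'E'
def blobs(m,amin=20,off=(0,0)):
    n,l,s,ce=cv2.connectedComponentsWithStats(m.astype(np.uint8)); return [(ce[i]+off,s[i]) for i in range(1,n) if s[i,4]>=amin]
E
python3 - <<'E'
from h import *
T=load('top0');S=load('scene0')
g=lambda i:i['img'].max(2)
t=g(T)[195:262,310:385]<90
B=blobs(t,20,(310,195))
s=g(S)[215:290,95:200]<80
C=blobs(s,15,(95,215))
print([(b[0].round(1),b[1][4]) for b in B]);print([(b[0].round(1),b[1].tolist()) for b in C])
for b in B:
    for z in (.033,.068): print(b[0].round(1),z,onz(T,*b[0],z).round(4))
# base deck corners via white mask
h=cv2.cvtColor(T['img'],cv2.COLOR_RGB2HSV); m=((h[...,2]>190)&(h[...,1]<40)).astype(np.uint8)
cs,_=cv2.findContours(m,cv2.RETR_EXTERNAL,cv2.CHAIN_APPROX_NONE)
for c in cs:
    if cv2.contourArea(c)>300:
        r=cv2.minAreaRect(c);bx=cv2.boxPoints(r);print('top',r,bx.tolist())
        for p in bx: print(onz(T,*p,.045).round(4),onz(T,*p,.006).round(4))
E
```

```text
[(array([336.7, 213.3]), np.int32(55)), (array([359.3, 212.3]), np.int32(56)), (array([335.8, 237.9]), np.int32(51)), (array([359.1, 239.8]), np.int32(54))]
[(array([143.5, 234.5]), [44, 15, 11, 11, 74]), (array([161.6, 239.7]), [61, 18, 12, 14, 131]), (array([118.8, 247.8]), [18, 28, 13, 12, 97]), (array([139.4, 254.9]), [38, 33, 13, 15, 143])]
[336.7 213.3] 0.033 [ 0.5178 -0.301   0.033 ]
[336.7 213.3] 0.068 [ 0.5126 -0.2932  0.068 ]
[359.3 212.3] 0.033 [ 0.5234 -0.3834  0.033 ]
[359.3 212.3] 0.068 [ 0.5181 -0.3735  0.068 ]
[335.8 237.9] 0.033 [ 0.4281 -0.2958  0.033 ]
[335.8 237.9] 0.068 [ 0.4253 -0.2881  0.068 ]
[359.1 239.8] 0.033 [ 0.4234 -0.3799  0.033 ]
[359.1 239.8] 0.068 [ 0.4206 -0.3701  0.068 ]
top ((168.25003051757812, 222.75001525878906), (21.819713592529297, 67.6727294921875), 71.56504821777344) [[132.70004272460938, 223.10000610351562], [196.9000244140625, 201.70001220703125], [203.80001831054688, 222.4000244140625], [139.60003662109375, 243.80001831054688]]
[0.4648 0.4345 0.045 ] [0.4691 0.447  0.006 ]
[0.5476 0.2085 0.045 ] [0.5542 0.2144 0.006 ]
[0.4728 0.1801 0.045 ] [0.4773 0.1852 0.006 ]
[0.3916 0.4043 0.045 ] [0.3938 0.4158 0.006 ]
top ((251.27694702148438, 203.7686767578125), (70.24292755126953, 47.66484832763672), 1.0416266918182373) [[215.72804260253906, 226.9586944580078], [216.5945281982422, 179.3017120361328], [286.82586669921875, 180.5786590576172], [285.9593505859375, 228.2356414794922]]
[0.4573 0.1367 0.045 ] [0.4613 0.1405 0.006 ]
[0.6324 0.1404 0.045 ] [0.6415 0.1443 0.006 ]
[ 0.6334 -0.1172  0.045 ] [ 0.6425 -0.1207  0.006 ]
[ 0.4581 -0.115   0.045 ] [ 0.4622 -0.1184  0.006 ]
```

```bash
cat >> h.py <<'E'
from scipy.spatial.transform import Rotation as Ro
def toolR(o): return Ro.from_euler('xyz',o['eef_rot'])
def down(yaw): # tool x down; tool y (jaws) at angle yaw in world xy
    y=np.array([np.cos(yaw),np.sin(yaw),0]);x=np.array([0,0,-1.]);z=np.cross(x,y); return Ro.from_matrix(np.c_[x,y,z])
def jawyaw():
    R=toolR(ctrl.get_obs()).as_matrix(); return np.arctan2(R[1,1],R[0,1])
def plan(p,yaw=None):
    o=ctrl.get_obs(); R=toolR(o); G=R if yaw is None else down(yaw)
    d=R.inv().apply(np.array(p)-o['ee_pos'])*1000; r=(R.inv()*G).as_rotvec()
    print('tool shift mm',d.round(1),'turn',r.round(3),'| in goal axes',G.inv().apply(np.array(p)-o['ee_pos']).dot(1000).round(1))
E
python3 - <<'E'
from h import *
o=ctrl.get_obs();print(toolR(o).as_matrix().round(3),jawyaw())
c=load('wrist0');R,t=RT(c); print('cam in tool',toolR(o).inv().apply(-R.T@t-o['ee_pos']), (toolR(o).as_matrix().T@R.T).round(3))
for y in(0,np.pi): plan([.47,-.28,.25],y)
E
```

```text
[[-0.     0.278  0.961]
 [-0.001  0.961 -0.278]
 [-1.    -0.001 -0.   ]] 1.2889904744139875
cam in tool [-0.18056174  0.00046983 -0.07348322] [[-0.    -0.256  0.967]
 [ 1.     0.     0.001]
 [-0.     0.967  0.256]]
tool shift mm [ -44.4 -688.1  529.3] turn [1.289e+00 1.000e-03 1.000e-03] | in goal axes [-45.  317.1 808.1]
tool shift mm [ -44.4 -688.1  529.3] turn [-1.853e+00 -1.000e-03  1.000e-03] | in goal axes [ -45.  -317.1 -808.1]
```

>>> {"api": "play_rows", "payload": {"deltas": [[[0, 0, 0, 0.1432, 0, 0, 94], [0, 0, 0, 0.1432, 0, 0, 94], [0, 0, 0, 0.1432, 0, 0, 94], [0, 0, 0, 0.1432, 0, 0, 94], [0, 0, 0, 0.1432, 0, 0, 94], [0, 0, 0, 0.1432, 0, 0, 94], [0, 0, 0, 0.1432, 0, 0, 94], [0, 0, 0, 0.1432, 0, 0, 94], [0, 0, 0, 0.1432, 0, 0, 94]]]}}

```text
time_s: 1.05
ee_pos: [0.1529, 0.5282, 0.2052]
eef_rot: [-0.284, 1.57, -1.861]
force: [0.5, 0.9, -0.1]
grip_width: 0.0939
```

>>> {"api": "play_rows", "payload": {"deltas": [[[0, 49, 22, 0, 0, 0, 94], [0, 49, 22, 0, 0, 0, 94], [0, 49, 22, 0, 0, 0, 94], [0, 49, 22, 0, 0, 0, 94], [0, 49, 22, 0, 0, 0, 94], [0, 49, 22, 0, 0, 0, 94], [0, 0, 0, 0, 0, 0, 94]]]}}

```text
time_s: 1.75
ee_pos: [0.4308, 0.4026, 0.2047]
eef_rot: [-0.08, 1.57, -1.656]
force: [-0.6, 0.5, 0.2]
grip_width: 0.094
```

```bash
python3 - <<'E'
from h import *
print(jawyaw(),ctrl.get_obs()['ee_pos']); c=snap('wrist','wc'); plan([.55,.06,.2],0)
E
```

```text
-0.004938099108866313 [0.43080167 0.40255203 0.20467127]
tool shift mm [  4.9 122.7 343.5] turn [-0.004  0.001  0.001] | in goal axes [  4.7 121.5 343.9]
```

View pics/wc.png

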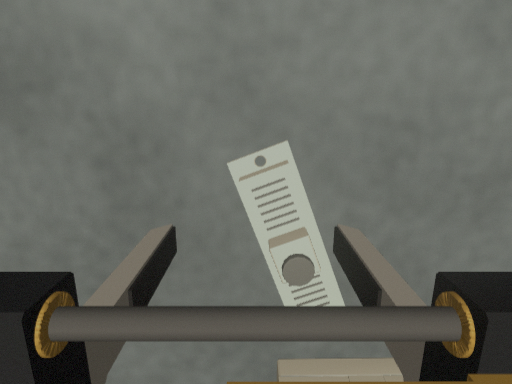

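>>> {"api": "play_rows", "payload": {"deltas": [[[0, 12, 45, 0, 0, 0, 94], [0, 12, 45, 0, 0, 0, 94], [0, 12, 45, 0, 0, 0, 94], [0, 12, 45, 0, 0, 0, 94], [0, 12, 45, 0, 0, 0, 94], [0, 12, 45, 0, 0, 0, 94], [0, 12, 45, 0, 0, 0, 94], [0, 12, 45, 0, 0, 0, 94], [0, 12, 45, 0, 0, 0, 94], [0, 0, 0, 0, 0, 0, 94]]]}}

```text
time_s: 2.8
ee_pos: [0.535, -0.0026, 0.2052]
eef_rot: [-0.494, 1.57, -2.068]
force: [0.1, 0.1, 0.6]
grip_width: 0.0941
```

```bash
python3 - <<'E'
from h import *
print(jawyaw(),ctrl.get_obs()['ee_pos']); c=snap('wrist','wb'); plan([.47,-.42,.2],0)
E
```

```text
-0.003138184640100737 [ 0.53503209 -0.00261769  0.205206  ]
tool shift mm [  5.2 -63.7 419.7] turn [-0.002 -0.     0.001] | in goal axes [  5.2 -64.6 419.5]
```

View pics/wb.png

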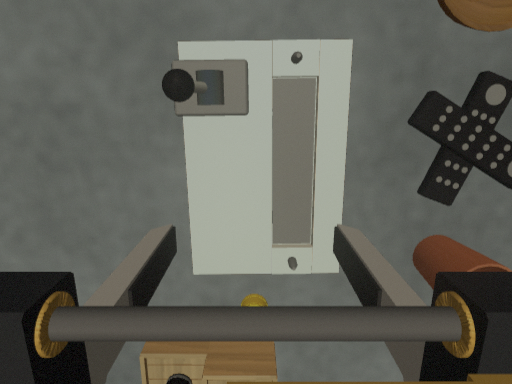

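Base view: pegs at (296,57) and (292,262), trough corners (273,77) to (312,246), knob (179,85). Now to the organizer, with two wrist views.

>>> {"api": "play_rows", "payload": {"deltas": [[[0, -6, 45, 0, 0, 0, 94], [0, -6, 45, 0, 0, 0, 94], [0, -6, 45, 0, 0, 0, 94], [0, -6, 45, 0, 0, 0, 94], [0, -6, 45, 0, 0, 0, 94], [0, -6, 45, 0, 0, 0, 94], [0, -6, 45, 0, 0, 0, 94], [0, -6, 45, 0, 0, 0, 94], [0, -6, 40, 0, 0, 0, 94], [0, 0, 0, 0, 0, 0, 94]]]}}

```text
time_s: 3.85
ee_pos: [0.4804, -0.4013, 0.2047]
eef_rot: [-1.939, 1.57, 2.772]
force: [0.5, 0.3, 0.5]
grip_width: 0.0939
```

```bash
python3 - <<'E'
from h import *
print(jawyaw(),ctrl.get_obs()['ee_pos']); c=snap('wrist','wo1')
E
```

```text
-0.0016767871431310382 [ 0.48044282 -0.40132252  0.20473182]
```

>>> {"api": "play_rows", "payload": {"deltas": [[[0, 0, -30, 0, 0, 0, 70], [0, 0, -30, 0, 0, 0, 60], [0, 0, -20, 0, 0, 0, 54], [0, 0, 0, 0, 0, 0, 54]]]}}

```text
time_s: 4.3
ee_pos: [0.4819, -0.3152, 0.2061]
eef_rot: [1.962, 1.57, 0.396]
force: [-0.1, -0.3, -0.6]
grip_width: 0.0658
```

```bash
python3 - <<'E'
from h import *
print(jawyaw(),ctrl.get_obs()['ee_pos']); c=snap('wrist','wo2')
cv2.imwrite('pics/wo12.png',np.hstack([cv2.resize(load('wo1')['img'],(400,300)),cv2.resize(c['img'],(400,300))])[:,:,::-1])
E
```

```text
0.004800575258438979 [ 0.48189482 -0.31520857  0.20606287]
```

View pics/wo12.png

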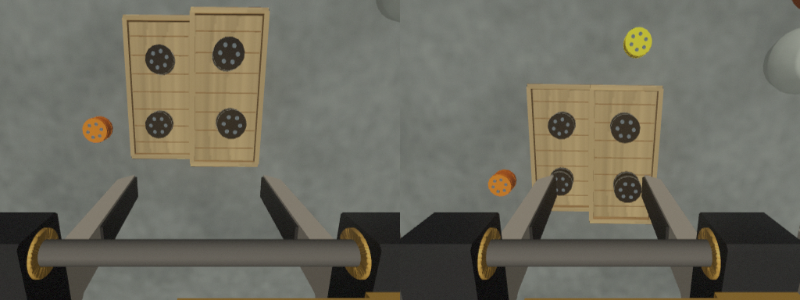

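```bash
python3 - <<'E'
from h import *
for f in('wo1','wo2'):
    c=load(f); m=(c['img'].max(2)<75); m[215:]=0
    for ce,s in blobs(m,150):
        print(f,ce.round(1),s.tolist(),[onz(c,*ce,z).round(4)[:2].tolist() for z in(.04,.075)])
E
```

```text
wo1 [292.1  68.2] [272, 47, 41, 43, 1164] [[0.5193, -0.2864], [0.5155, -0.2905]]
wo1 [204.1  75.9] [186, 57, 37, 38, 946] [[0.4307, -0.2935], [0.4359, -0.2969]]
wo1 [295.4 158. ] [277, 139, 38, 38, 937] [[0.5255, -0.3769], [0.5211, -0.3718]]
wo1 [203.1 159. ] [186, 143, 35, 33, 777] [[0.4262, -0.3778], [0.4318, -0.3726]]
wo2 [206.5 160.3] [190, 144, 34, 34, 755] [[0.4311, -0.2937], [0.4363, -0.2883]]
wo2 [287.8 163.8] [270, 146, 37, 37, 895] [[0.5191, -0.297], [0.5155, -0.2913]]
```

```bash
python3 - <<'E'
from h import *
c=load('wo1');d=load('wo2')
print(tri((c,204.1,75.9),(d,206.5,160.3)),tri((c,292.1,68.2),(d,287.8,163.8)))
c=load('wb')
cv2.imwrite('pics/wbc.png',cv2.resize(c['img'][30:280,250:340,::-1],None,fx=6,fy=2.4,interpolation=cv2.INTER_CUBIC))
m=(np.abs(c['img'].astype(int)-c['img'][150,290].astype(int)).max(2)<25); print(c['img'][150,290])
for ce,s in blobs(m[60:260,255:335],1000,(255,60)):
    print(ce,s.tolist(), onz(c,*ce,.035))
import cv2
mm=np.zeros(m.shape,np.uint8); mm[60:260,255:335]=m[60:260,255:335]
cs,_=cv2.findContours(mm,cv2.RETR_EXTERNAL,cv2.CHAIN_APPROX_NONE); k=max(cs,key=cv2.contourArea)
for p in cv2.boxPoints(cv2.minAreaRect(k)): print(p,onz(c,*p,.035).round(4),onz(c,*p,.045).round(4))
for p in((296,54),(292,264)): print(onz(c,*p,.065))
for p in ((180,41),(351,40),(339,272),(193,274)): print('deck',onz(c,*p,.045).round(4))
E
```

```text
(array([ 0.43101268, -0.29360674,  0.0404597 ]), [np.float64(0.00018850097319387933), np.float64(0.00018850097319401962)]) (array([ 0.51518854, -0.29083125,  0.07805417]), [np.float64(3.2331694623497284e-05), np.float64(3.233169462375921e-05)])
[111 110  99]
[293.27747214 158.34264353] [17, 16, 47, 170, 7089] [0.57856606 0.02047391 0.035     ]
[267.32782 243.49406] [ 0.551  -0.0797  0.035 ] [ 0.5506 -0.0754  0.045 ]
[273.1568   74.45368] [0.5555 0.1068 0.035 ] [0.555  0.1058 0.045 ]
[318.34442  76.01189] [0.6019 0.1052 0.035 ] [0.6    0.1042 0.045 ]
[312.51544 245.05228] [ 0.604  -0.0818  0.035 ] [ 0.6021 -0.0774  0.045 ]
[0.57474994 0.12151677 0.065     ]
[ 0.57684598 -0.09088658  0.065     ]
deck [0.4642 0.1366 0.045 ]
deck [0.6301 0.137  0.045 ]
deck [ 0.6345 -0.1114  0.045 ]
deck [ 0.4639 -0.1136  0.045 ]
```

View pics/wbc.png

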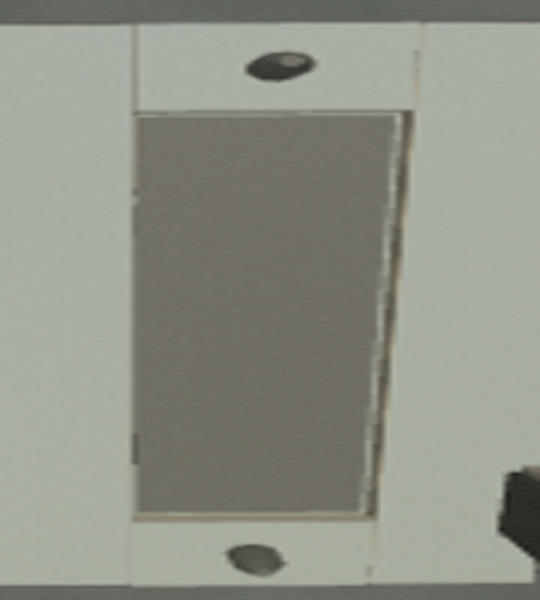

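```bash
python3 - <<'E'
from h import *
c=load('wo1');print(onz(c,243,100,.063),onz(c,243,180,.063),onz(c,165,100,.028),onz(c,337,100,.063),onz(c,300,12,.063),onz(c,300,209,.063))
plan([.431,-.2936,.1],0)
E
```

```text
[ 0.47058303 -0.31759067  0.063     ] [ 0.46977694 -0.39599763  0.063     ] [ 0.38638672 -0.31650691  0.028     ] [ 0.56072095 -0.31770387  0.063     ] [ 0.52259463 -0.2417669   0.063     ] [ 0.52907321 -0.4270447   0.063     ]
tool shift mm [106.  -50.8 -23.4] turn [ 0.004  0.    -0.001] | in goal axes [106.1 -50.8 -23.2]
```

>>> {"api": "play_rows", "payload": {"deltas": [[[0, -20, -11, 0, 0, 0, 46], [20, -20, -10, 0, 0, 0, 46], [35, -10.8, 0, 0, 0, 0, 46], [30, 0, 0, 0, 0, 0, 46], [20, 0, 0, 0, 0, 0, 46], [0, 0, 0, 0, 0, 0, 46]]]}}

```text
time_s: 4.95
ee_pos: [0.4292, -0.2974, 0.0982]
eef_rot: [-2.255, 1.566, 2.458]
force: [0.3, -0.7, 0.6]
grip_width: 0.0462
```

```bash
python3 - <<'E'
from h import *
print(jawyaw(),ctrl.get_obs()['grip_width'])
plan([.431,-.2936,.032],0)
E
```

```text
0.0007030576370510345 0.04623021282721344
tool shift mm [66.2  2.  -3.6] turn [ 0.001 -0.003  0.003] | in goal axes [66.2  1.8 -3.8]
```

>>> {"api": "play_rows", "payload": {"deltas": [[[26, 0.7, -3.4, 0, 0, 0, 46], [25, 0, 0, 0, 0, 0, 46], [14.5, 0, 0, 0, 0, 0, 46], [0, 0, 0, 0, 0, 0, 46], [0, 0, 0, 0, 0, 0, 30], [0, 0, 0, 0, 0, 0, 30], [0, 0, 0, 0, 0, 0, 30]]], "grip_force": 15}}

```text
time_s: 5.65
ee_pos: [0.4315, -0.2956, 0.0364]
eef_rot: [0.944, 1.568, -0.627]
force: [0.0, 1.5, 7.7]
grip_width: 0.0354
```

```bash
python3 - <<'E'
from h import *
o=ctrl.get_obs();print(jawyaw(),o['grip_width'],o['ee_pos'],o['force'])
E
```

```text
0.0003100721031289122 0.03539189356436572 [ 0.4314585  -0.29557257  0.03640784] [1.24581970e-03 1.46681406e+00 7.69298042e+00]
```

>>> {"api": "play_rows", "payload": {"deltas": [[[-20, 0, 0, 0, 0, 0, 30], [-40, 0, 0, 0, 0, 0, 30], [-40, 0, 0, 0, 0, 0, 30], [0, 0, 0, 0, 0, 0, 30], [0, 0, 0, 0, 0, 0, 30]]]}}

```text
time_s: 6.15
ee_pos: [0.4309, -0.2953, 0.1357]
eef_rot: [0.878, 1.569, -0.692]
force: [-0.6, 0.9, -1.6]
grip_width: 0.0357
```

```bash
python3 - <<'E'
from h import *
o=ctrl.get_obs();print(jawyaw(),o['grip_width'],o['ee_pos'],o['force'])
c=snap('wrist','wg1');snap('scene','sg1')
plan([.5765,.082,.13],0)
E
```

```text
0.000184535023433918 0.03574711260492885 [ 0.43086443 -0.29527925  0.13573138] [-0.58205992  0.88015415 -1.60800059]
tool shift mm [   4.2  146.3 -376.7] turn [ 0.    -0.001  0.001] | in goal axes [   4.   146.2 -376.8]
```

View pics/wg1.png

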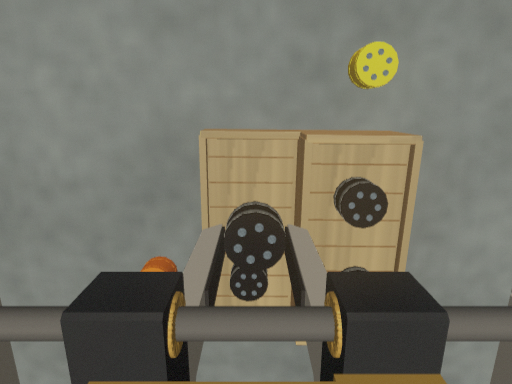

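View pics/sg1.png

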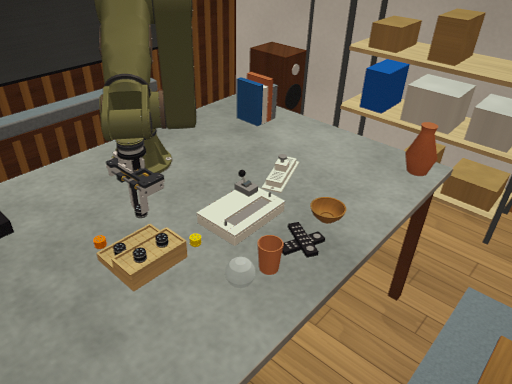

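>>> {"api": "play_rows", "payload": {"deltas": [[[-5, 16, -30, 0, 0, 0, 30], [-5, 16, -42, 0, 0, 0, 30], [-5, 16, -42, 0, 0, 0, 30], [0, 16, -42, 0, 0, 0, 30], [0, 16, -42, 0, 0, 0, 30], [0, 16, -42, 0, 0, 0, 30], [0, 16, -42, 0, 0, 0, 30], [0, 16, -42, 0, 0, 0, 30], [0, 16, -30, 0, 0, 0, 30], [0, 0, 0, 0, 0, 0, 30]]]}}

```text
time_s: 7.25
ee_pos: [0.575, 0.0622, 0.1481]
eef_rot: [-1.722, 1.568, 2.994]
force: [0.4, -0.1, -0.6]
grip_width: 0.0354
```

```bash
python3 - <<'E'
from h import *
o=ctrl.get_obs();print(jawyaw(),o['grip_width'],o['ee_pos'],o['force'])
c=snap('wrist','wp1')
E
```

```text
0.00375550946278176 0.035370959632822156 [0.57496669 0.06224146 0.1481289 ] [ 0.36352414 -0.12526476 -0.55372015]
```

View pics/wp1.png

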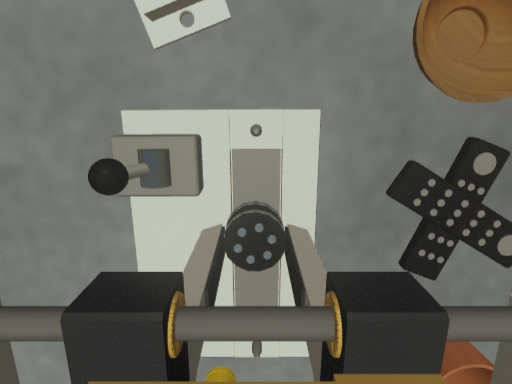

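```bash
python3 - <<'E'
from h import *
a=load('wb');b=load('wp1')
for n,p,q in (('pegA',(297.5,56),(256,129.5)),('pegB',(292.5,263),(257,349)),('knob',(179,85),(109,176)),('trL',(272,76.7),(231.5,148.5)),('trR',(318.8,76.5),(281,148.5)),('deckTL',(180,41),(123,110)),('deckTR',(351,40),(320.5,109.5))):
    x,e=tri((a,*p),(b,*q));print(n,x.round(4),np.array(e).round(4),onz(b,*q,.045).round(4),onz(b,*q,.065).round(4))
cv2.imwrite('pics/wp1c.png',cv2.resize(b['img'][100:360,200:340,::-1],None,fx=4,fy=2.3,interpolation=cv2.INTER_CUBIC))
plan([.577,.079,.1],0)
E
```

```text
pegA [0.577  0.121  0.0571] [0.0001 0.0001] [0.5769 0.1204 0.045 ] [0.5769 0.1216 0.065 ]
pegB [ 0.5788 -0.0941  0.0565] [0.0004 0.0004] [ 0.5792 -0.1041  0.045 ] [ 0.579  -0.0871  0.065 ]
knob [0.4747 0.0918 0.1085] [0.0002 0.0002] [0.4452 0.0789 0.045 ] [0.4545 0.083  0.065 ]
trL [0.5547 0.1038 0.0405] [0.0007 0.0007] [0.5555 0.104  0.045 ] [0.557  0.1063 0.065 ]
trR [0.5995 0.104  0.0464] [0.0008 0.0008] [0.5989 0.1042 0.045 ] [0.5973 0.1065 0.065 ]
deckTL [0.4647 0.1362 0.0477] [0.0001 0.0001] [0.4636 0.1362 0.045 ] [0.4715 0.1363 0.065 ]
deckTR [0.6319 0.1376 0.0407] [0.0007 0.0007] [0.6317 0.1373 0.045 ] [0.6278 0.1373 0.065 ]
tool shift mm [ 48.1   2.8 -18.6] turn [0.003 0.    0.003] | in goal axes [ 48.1   2.7 -18.6]
```

View pics/wp1c.png

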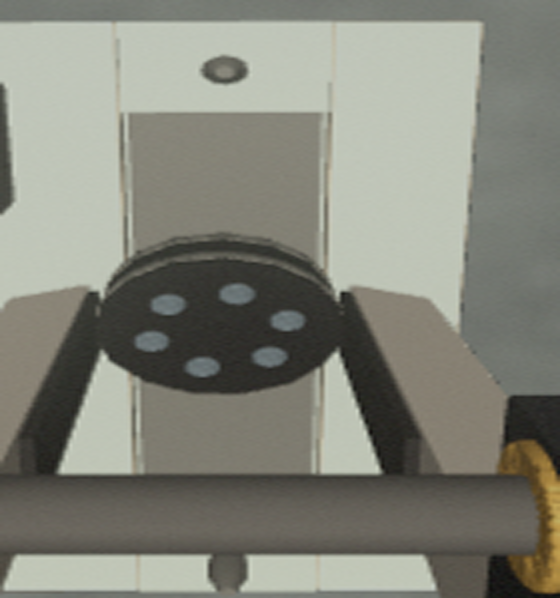

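>>> {"api": "play_rows", "payload": {"deltas": [[[0, 2.3, -16, 0, 0, 0, 30], [20, 0, 0, 0, 0, 0, 30], [40, 0, 0, 0, 0, 0, 30], [20, 0, 0, 0, 0, 0, 30], [6, 0, 0, 0, 0, 0, 30], [0, 0, 0, 0, 0, 0, 30], [0, 0, 0, 0, 0, 0, 30]]]}}

```text
time_s: 8.0
ee_pos: [0.5775, 0.0747, 0.0652]
eef_rot: [1.624, 1.569, 0.053]
force: [0.4, 0.2, -0.5]
grip_width: 0.0353
```

```bash
python3 - <<'E'
from h import *
o=ctrl.get_obs();print(jawyaw(),o['grip_width'],o['ee_pos'],o['force'])
plan([.5773,.078,.0515],0)
E
```

```text
-0.00027670596782155475 0.035314584084045204 [0.57749859 0.07474545 0.06517298] [ 0.38295727  0.17882901 -0.49875435]
tool shift mm [13.7 -0.2 -3.3] turn [-0.    -0.    -0.002] | in goal axes [13.7 -0.2 -3.3]
```

>>> {"api": "play_rows", "payload": {"deltas": [[[5, 0, -2.5, 0, 0, 0, 30], [5, 0, 0, 0, 0, 0, 30], [2, 0, 0, 0, 0, 0, 30], [0, 0, 0, 0, 0, 0, 30], [0, 0, 0, 0, 0, 0, 30]]]}}

```text
time_s: 8.5
ee_pos: [0.5769, 0.0774, 0.052]
eef_rot: [1.475, 1.571, -0.095]
force: [0.1, -0.3, 0.4]
grip_width: 0.036
```

```bash
python3 - <<'E'
from h import *
o=ctrl.get_obs();print(jawyaw(),o['grip_width'],o['ee_pos'],o['force'])
E
```

```text
0.00023321487412895242 0.036002715914824596 [0.57694655 0.07741669 0.05200794] [ 0.1229868  -0.32470971  0.40767996]
```

>>> {"api": "play_rows", "payload": {"deltas": [[[1.5, 0, 0, 0, 0, 0, 30], [0, 0, 0, 0, 0, 0, 46], [0, 0, 0, 0, 0, 0, 46], [0, 0, 0, 0, 0, 0, 46], [-25, 0, 0, 0, 0, 0, 46], [-45, 0, 0, 0, 0, 0, 46], [-30, 0, 0, 0, 0, 0, 46], [0, 0, 0, 0, 0, 0, 46]]]}}

```text
time_s: 9.3
ee_pos: [0.5787, 0.0776, 0.1549]
eef_rot: [1.647, 1.564, 0.076]
force: [1.1, -1.0, -0.1]
grip_width: 0.0459
```

```bash
python3 - <<'E'
from h import *
o=ctrl.get_obs();print(jawyaw(),o['grip_width'],o['ee_pos'],o['force'])
c=snap('wrist','wq1'); plan([.49,-.42,.18],0)
E
```

```text
0.00019288966177584348 0.045850205140540896 [0.57865416 0.07755918 0.15489568] [ 1.11220168 -0.96275407 -0.13732225]
tool shift mm [-28.3 -87.7 497.4] turn [ 0.    -0.    -0.003] | in goal axes [-27.8 -87.7 497.5]
```

View pics/wq1.png

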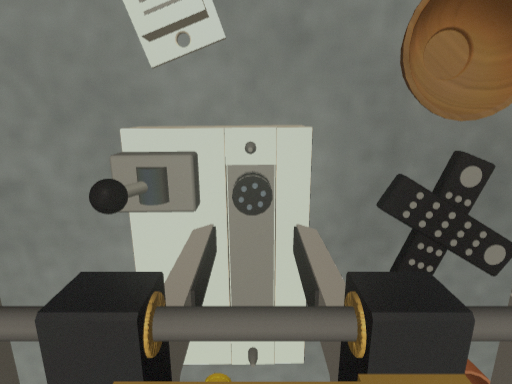

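>>> {"api": "play_rows", "payload": {"deltas": [[[-20, -8, 30, 0, 0, 0, 46], [-10, -8, 45, 0, 0, 0, 46], [-5, -8, 46, 0, 0, 0, 46], [0, -8, 46, 0, 0, 0, 46], [0, -8, 46, 0, 0, 0, 46], [0, -8, 46, 0, 0, 0, 46], [0, -8, 46, 0, 0, 0, 46], [0, -8, 46, 0, 0, 0, 46], [0, -8, 46, 0, 0, 0, 46], [0, -6, 40, 0, 0, 0, 46]]]}}

```text
time_s: 10.35
ee_pos: [0.4978, -0.3616, 0.1837]
eef_rot: [-2.228, 1.569, 2.484]
force: [0.8, 0.7, -0.6]
grip_width: 0.0462
```

>>> {"api": "play_rows", "payload": {"deltas": [[[0, 0, 0, 0, 0, 0, 46], [0, 0, 0, 0, 0, 0, 46]]]}}

```text
time_s: 10.55
ee_pos: [0.4984, -0.3597, 0.1837]
eef_rot: [-2.313, 1.568, 2.398]
force: [0.7, 0.5, -0.7]
grip_width: 0.0462
```

```bash
cat > pk.py <<'E'
from h import *
import sys
o=ctrl.get_obs();print(jawyaw(),o['grip_width'],o['ee_pos'],o['force'])
c=snap('wrist',sys.argv[1]); m=(c['img'].max(2)<75); m[240:]=0
for ce,s in blobs(m,150):
    print(ce.round(1),s.tolist(),[onz(c,*ce,z).round(4)[:2].tolist() for z in(.04,.075)])
E
python3 pk.py wo3
```

```text
-0.0012064432720395105 0.04618147538906172 [ 0.49840551 -0.35969744  0.18367807] [ 0.7305242   0.5450127  -0.73061234]
[273.  116.9] [253, 97, 41, 41, 1144] [[0.5174, -0.2916], [0.5155, -0.2909]]
[184.9 201.7] [167, 184, 37, 36, 839] [[0.4265, -0.3778], [0.4344, -0.3678]]
[277.6 205.7] [259, 185, 39, 41, 1008] [[0.5235, -0.3822], [0.521, -0.3717]]
```

View pics/wo3.png

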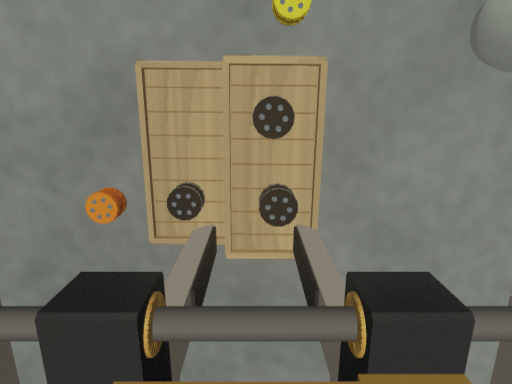

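>>> {"api": "play_rows", "payload": {"deltas": [[[0, -30, 9, 0, 0, 0, 46], [10, -30, 9, 0, 0, 0, 46], [30, -12, 0.3, 0, 0, 0, 46], [35, 0, 0, 0, 0, 0, 46], [30, 0, 0, 0, 0, 0, 46], [0, 0, 0, 0, 0, 0, 46], [0, 0, 0, 0, 0, 0, 46]]]}}

```text
time_s: 11.3
ee_pos: [0.4276, -0.3772, 0.0812]
eef_rot: [-2.728, 1.571, 1.986]
force: [-0.0, -0.4, -0.2]
grip_width: 0.0458
```

```bash
python3 - <<'E'
from h import *
print(jawyaw(),ctrl.get_obs()['ee_pos'],ctrl.get_obs()['force'])
plan([.4265,-.378,.033],0)
E
```

```text
0.0015391048084053343 [ 0.42762866 -0.37717942  0.0811506 ] [-0.01210694 -0.44467553 -0.22824368]
tool shift mm [48.2 -1.1  0.8] turn [ 0.002 -0.     0.   ] | in goal axes [48.2 -1.1  0.8]
```

>>> {"api": "play_rows", "payload": {"deltas": [[[20, -1, 1, 0, 0, 0, 46], [20, 0, 0, 0, 0, 0, 46], [8.5, 0, 0, 0, 0, 0, 46], [0, 0, 0, 0, 0, 0, 46], [0, 0, 0, 0, 0, 0, 46]]]}}

```text
time_s: 11.8
ee_pos: [0.4267, -0.3793, 0.0334]
eef_rot: [0.793, 1.569, -0.777]
force: [0.6, -0.7, 0.5]
grip_width: 0.0464
```

>>> {"api": "play_rows", "payload": {"deltas": [[[0, 0, 0, 0, 0, 0, 30], [0, 0, 0, 0, 0, 0, 30], [0, 0, 0, 0, 0, 0, 30]]], "grip_force": 15}}

```text
time_s: 12.1
ee_pos: [0.4264, -0.3793, 0.033]
eef_rot: [0.79, 1.569, -0.78]
force: [0.2, 2.1, 6.9]
grip_width: 0.0354
```

>>> {"api": "play_rows", "payload": {"deltas": [[[-15, 0, 0, 0, 0, 0, 30], [-40, 0, 0, 0, 0, 0, 30], [-45, 0, 0, 0, 0, 0, 30], [0, 0, 0, 0, 0, 0, 30], [0, 0, 0, 0, 0, 0, 30]]]}}

```text
time_s: 12.6
ee_pos: [0.4262, -0.3792, 0.1334]
eef_rot: [0.782, 1.568, -0.788]
force: [0.4, -0.3, -1.1]
grip_width: 0.0353
```

```bash
python3 - <<'E'
from h import *
print(jawyaw(),ctrl.get_obs()['ee_pos'],ctrl.get_obs()['force'])
plan([.5777,.033,.15],0)
E
```

```text
0.00015376149979608698 [ 0.42622712 -0.37915876  0.13341581] [ 0.38772989 -0.28987097 -1.06986803]
tool shift mm [ -17.   151.6 -412.1] turn [ 0.     0.002 -0.002] | in goal axes [ -16.6  151.5 -412.2]
```

>>> {"api": "play_rows", "payload": {"deltas": [[[-10, 15, -30, 0, 0, 0, 30], [-7, 16, -43, 0, 0, 0, 30], [0, 16, -43, 0, 0, 0, 30], [0, 16, -44, 0, 0, 0, 30], [0, 16, -44, 0, 0, 0, 30], [0, 16, -44, 0, 0, 0, 30], [0, 16, -44, 0, 0, 0, 30], [0, 16, -43, 0, 0, 0, 30], [0, 16, -43, 0, 0, 0, 30], [0, 10, -34, 0, 0, 0, 30]]]}}

```text
time_s: 13.6
ee_pos: [0.5788, 0.0356, 0.1477]
eef_rot: [-1.633, 1.569, 3.081]
force: [0.4, -0.0, -1.7]
grip_width: 0.0356
```

>>> {"api": "play_rows", "payload": {"deltas": [[[20, 0, 0, 0, 0, 0, 30], [20, 0, 0, 0, 0, 0, 30], [0, 0, 0, 0, 0, 0, 30]]]}}

```text
time_s: 13.9
ee_pos: [0.577, 0.0334, 0.1054]
eef_rot: [-1.57, 1.564, -3.141]
force: [-0.1, -0.2, 0.3]
grip_width: 0.0359
```

```bash
python3 - <<'E'
from h import *
print(jawyaw(),ctrl.get_obs()['ee_pos'],ctrl.get_obs()['force'])
plan([.5777,.033,.048],0)
E
```

```text
0.000616924264631566 [0.57697382 0.03336134 0.10538162] [-0.14317762 -0.20987299  0.34221593]
tool shift mm [57.4  1.1  0.4] turn [0.001 0.    0.007] | in goal axes [57.4  0.7  0.4]
```

>>> {"api": "play_rows", "payload": {"deltas": [[[20, 0.5, 0, 0, 0, 0, 30], [20, 0, 0, 0, 0, 0, 30], [12, 0, 0, 0, 0, 0, 30], [5, 0, 0, 0, 0, 0, 30], [1.5, 0, 0, 0, 0, 0, 30], [0, 0, 0, 0, 0, 0, 30]]]}}

```text
time_s: 14.5
ee_pos: [0.5797, 0.0331, 0.0511]
eef_rot: [1.588, 1.57, 0.017]
force: [-0.1, 0.7, -0.6]
grip_width: 0.0355
```

```bash
python3 - <<'E'
from h import *
print(jawyaw(),ctrl.get_obs()['ee_pos'],ctrl.get_obs()['force'])
E
```

```text
9.543928612867523e-05 [0.57972748 0.03305844 0.05105731] [-0.05810448  0.67268926 -0.63205091]
```

>>> {"api": "play_rows", "payload": {"deltas": [[[1.5, -1.5, 0, 0, 0, 0, 30], [2, 0, 0, 0, 0, 0, 30], [0, 0, 0, 0, 0, 0, 30]]]}}

```text
time_s: 14.8
ee_pos: [0.5782, 0.0331, 0.0477]
eef_rot: [1.544, 1.57, -0.027]
force: [-1.7, 0.4, 5.2]
grip_width: 0.0356
```

>>> {"api": "play_rows", "payload": {"deltas": [[[0, 0, 0, 0, 0, 0, 46], [0, 0, 0, 0, 0, 0, 46], [0, 0, 0, 0, 0, 0, 46], [-20, 0, 0, 0, 0, 0, 46], [-40, 0, 0, 0, 0, 0, 46], [-40, 0, 0, 0, 0, 0, 46], [0, 0, 0, 0, 0, 0, 46]]]}}

```text
time_s: 15.5
ee_pos: [0.5801, 0.0331, 0.1524]
eef_rot: [1.567, 1.562, -0.003]
force: [-0.1, -0.4, 0.1]
grip_width: 0.0459
```

```bash
python3 - <<'E'
from h import *
print(jawyaw(),ctrl.get_obs()['ee_pos'],ctrl.get_obs()['force'])
snap('wrist','wq2');plan([.518,-.36,.18],0)
E
```

```text
0.00026351049483102815 [0.58008307 0.03312848 0.1524125 ] [-0.10124062 -0.43460979  0.10253517]
tool shift mm [-30.8 -61.  393.1] turn [ 0.     0.    -0.005] | in goal axes [-30.6 -61.  393.1]
```

View pics/wq2.png

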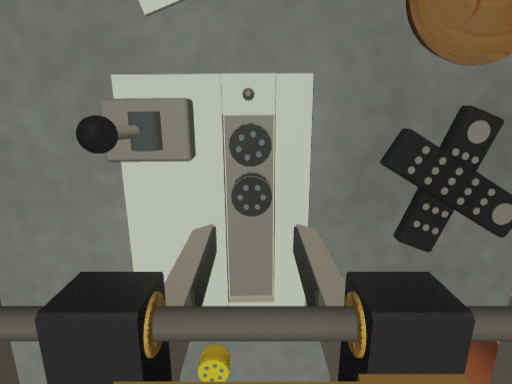

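Two pucks sit in the trough at (250,145) and (252,195). Going for the third.

>>> {"api": "play_rows", "payload": {"deltas": [[[-15, -6, 30, 0, 0, 0, 46], [-10, -6, 42, 0, 0, 0, 46], [-5, -6, 42, 0, 0, 0, 46], [0, -6, 42, 0, 0, 0, 46], [0, -6, 42, 0, 0, 0, 46], [0, -6, 42, 0, 0, 0, 46], [0, -6, 42, 0, 0, 0, 46], [0, -6, 42, 0, 0, 0, 46], [0, -6, 42, 0, 0, 0, 46], [0, -6, 27, 0, 0, 0, 46]]]}}

```text
time_s: 16.55
ee_pos: [0.5168, -0.3623, 0.1751]
eef_rot: [-2.135, 1.569, 2.576]
force: [0.2, -0.6, 0.0]
grip_width: 0.0461
```

>>> {"api": "play_rows", "payload": {"deltas": [[[0, 0, 0, 0, 0, 0, 46], [0, 0, 0, 0, 0, 0, 46]]]}}

```text
time_s: 16.75
ee_pos: [0.5176, -0.3597, 0.1755]
eef_rot: [-2.318, 1.569, 2.393]
force: [1.3, -0.4, -0.5]
grip_width: 0.0461
```

```bash
python3 pk.py wo4; python3 -c "
from h import *
plan([.5215,-.372,.068],0);plan([.5155,-.291,.068],0)"
```

```text
-0.000670564152723452 0.04607320527696296 [ 0.51760289 -0.35970632  0.17553018] [ 1.26896784 -0.434108   -0.45663361]
[250.4 117. ] [230, 96, 42, 43, 1219] [[0.5147, -0.2916], [0.5152, -0.2909]]
[257.1 208.1] [238, 187, 39, 42, 1071] [[0.5212, -0.3823], [0.521, -0.3716]]
tool shift mm [107.9   3.7  13. ] turn [ 0.    -0.001  0.001] | in goal axes [107.9   3.5  12.9]
tool shift mm [108.   -2.3 -68. ] turn [ 0.    -0.001  0.001] | in goal axes [107.9  -2.5 -68.1]
```

>>> {"api": "play_rows", "payload": {"deltas": [[[20, 3, 12, 0, 0, 0, 46], [35, 0, 0, 0, 0, 0, 46], [20, 0, 0, 0, 0, 0, 46], [0, 0, 0, 0, 0, 0, 46], [0, 0, 0, 0, 0, 0, 46]]]}}

```text
time_s: 17.3
ee_pos: [0.5216, -0.3711, 0.1027]
eef_rot: [1.018, 1.57, -0.551]
force: [0.4, -0.0, 0.2]
grip_width: 0.046
```

```bash
python3 -c "
from h import *
print(ctrl.get_obs()['ee_pos'])
plan([.521,-.3718,.068],0)"
```

```text
[ 0.5216051  -0.37114937  0.10272775]
tool shift mm [34.7 -0.6  0.6] turn [ 0.001  0.    -0.   ] | in goal axes [34.7 -0.6  0.7]
```

>>> {"api": "play_rows", "payload": {"deltas": [[[20, -0.5, 0.6, 0, 0, 0, 46], [12, 0, 0, 0, 0, 0, 46], [3, 0, 0, 0, 0, 0, 46], [0, 0, 0, 0, 0, 0, 46], [0, 0, 0, 0, 0, 0, 30], [0, 0, 0, 0, 0, 0, 30], [0, 0, 0, 0, 0, 0, 30]]], "grip_force": 15}}

```text
time_s: 18.0
ee_pos: [0.5208, -0.3728, 0.0679]
eef_rot: [0.883, 1.569, -0.687]
force: [0.1, 0.6, 4.3]
grip_width: 0.0354
```

>>> {"api": "play_rows", "payload": {"deltas": [[[-15, 0, 0, 0, 0, 0, 30], [-35, 0, 0, 0, 0, 0, 30], [-30, 0, 0, 0, 0, 0, 30], [0, 0, 0, 0, 0, 0, 30], [0, 0, 0, 0, 0, 0, 30]]]}}

```text
time_s: 18.5
ee_pos: [0.5206, -0.3726, 0.1479]
eef_rot: [0.886, 1.569, -0.685]
force: [0.8, 0.7, -0.4]
grip_width: 0.0355
```

```bash
python3 -c "
from h import *
print(ctrl.get_obs()['ee_pos'])
plan([.578,-.0105,.15],0)"
```

```text
[ 0.52058151 -0.37259988  0.14792308]
tool shift mm [  -2.3   57.5 -362.1] turn [ 0.     0.001 -0.001] | in goal axes [  -2.1   57.4 -362.1]
```

>>> {"api": "play_rows", "payload": {"deltas": [[[-2, 5, -30, 0, 0, 0, 30], [0, 6, -40, 0, 0, 0, 30], [0, 6, -40, 0, 0, 0, 30], [0, 6, -40, 0, 0, 0, 30], [0, 6, -40, 0, 0, 0, 30], [0, 6, -40, 0, 0, 0, 30], [0, 6, -40, 0, 0, 0, 30], [0, 6, -40, 0, 0, 0, 30], [0, 6, -32, 0, 0, 0, 30], [0, 4, -20, 0, 0, 0, 30]]]}}

```text
time_s: 19.5
ee_pos: [0.577, -0.0081, 0.1479]
eef_rot: [-1.732, 1.569, 2.982]
force: [0.8, 0.2, -0.5]
grip_width: 0.036
```

>>> {"api": "play_rows", "payload": {"deltas": [[[20, 0, 0, 0, 0, 0, 30], [20, 0, 0, 0, 0, 0, 30], [15, 0, 0, 0, 0, 0, 30], [0, 0, 0, 0, 0, 0, 30]]]}}

```text
time_s: 19.9
ee_pos: [0.5761, -0.0105, 0.0913]
eef_rot: [-1.651, 1.566, 3.062]
force: [0.1, -0.6, -0.6]
grip_width: 0.0357
```

```bash
python3 -c "
from h import *
print(ctrl.get_obs()['ee_pos'])
plan([.578,-.0105,.048],0)"
```

```text
[ 0.57605196 -0.01049569  0.09133733]
tool shift mm [43.3  2.2  0. ] turn [-0.    -0.     0.005] | in goal axes [43.3  1.9  0. ]
```

>>> {"api": "play_rows", "payload": {"deltas": [[[20, 0, 0, 0, 0, 0, 30], [12, 0, 0, 0, 0, 0, 30], [6, 0, 0, 0, 0, 0, 30], [2, 0, 0, 0, 0, 0, 30], [0, 0, 0, 0, 0, 0, 30], [0, 0, 0, 0, 0, 0, 30]]]}}

```text
time_s: 20.5
ee_pos: [0.5778, -0.0106, 0.0546]
eef_rot: [1.474, 1.57, -0.097]
force: [-0.8, -0.1, -1.2]
grip_width: 0.0353
```

```bash
python3 -c "
from h import *
print(ctrl.get_obs()['ee_pos'])
plan([.578,-.0105,.048],0)"
```

```text
[ 0.57778313 -0.01055329  0.05464153]
tool shift mm [ 6.6  0.2 -0.1] turn [ 0.     0.    -0.001] | in goal axes [ 6.6  0.2 -0.1]
```

>>> {"api": "play_rows", "payload": {"deltas": [[[4, 0, 0, 0, 0, 0, 30], [3, 0, 0, 0, 0, 0, 30], [0, 0, 0, 0, 0, 0, 30], [0, 0, 0, 0, 0, 0, 46], [0, 0, 0, 0, 0, 0, 46], [0, 0, 0, 0, 0, 0, 46]]]}}

```text
time_s: 21.1
ee_pos: [0.5774, -0.0105, 0.0468]
eef_rot: [-1.71, 1.571, 3.002]
force: [-0.5, 0.4, -0.3]
grip_width: 0.0458
```

>>> {"api": "play_rows", "payload": {"deltas": [[[-20, 0, 0, 0, 0, 0, 46], [-40, 0, 0, 0, 0, 0, 46], [-40, 0, 0, 0, 0, 0, 46], [0, 0, 0, 0, 0, 0, 46]]]}}

```text
time_s: 21.5
ee_pos: [0.5796, -0.0106, 0.1524]
eef_rot: [1.494, 1.562, -0.077]
force: [0.3, -0.5, -1.4]
grip_width: 0.0459
```

```bash
python3 - <<'E'
from h import *
print(jawyaw(),ctrl.get_obs()['ee_pos'],ctrl.get_obs()['force'])
snap('wrist','wq3');plan([.517,-.33,.17],0)
E
```

```text
0.00024857045440275976 [ 0.57955543 -0.01060833  0.15236922] [ 0.26395343 -0.4802861  -1.36811217]
tool shift mm [-20.8 -61.5 319.4] turn [ 0.     0.    -0.005] | in goal axes [-20.6 -61.5 319.4]
```

View pics/wq3.png

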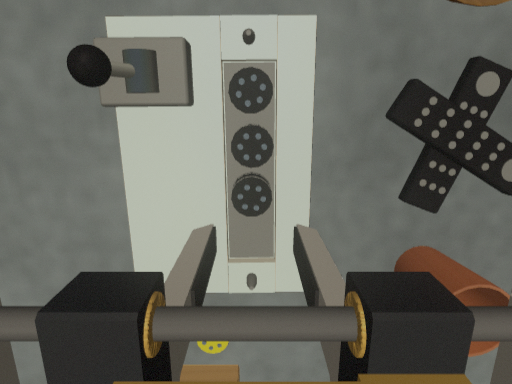

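Three in place at (250,89), (252,146) and (251,195), with room for the fourth. Fetching the last.

>>> {"api": "play_rows", "payload": {"deltas": [[[-15, -6, 25, 0, 0, 0, 46], [-5, -7, 35, 0, 0, 0, 46], [0, -7, 36, 0, 0, 0, 46], [0, -7, 36, 0, 0, 0, 46], [0, -7, 36, 0, 0, 0, 46], [0, -7, 36, 0, 0, 0, 46], [0, -7, 36, 0, 0, 0, 46], [0, -7, 36, 0, 0, 0, 46], [0, -6, 30, 0, 0, 0, 46], [0, -2, 13, 0, 0, 0, 46]]]}}

```text
time_s: 22.55
ee_pos: [0.5133, -0.3315, 0.1653]
eef_rot: [-2.101, 1.569, 2.61]
force: [-0.3, 0.3, 0.1]
grip_width: 0.046
```

>>> {"api": "play_rows", "payload": {"deltas": [[[0, 0, 0, 0, 0, 0, 46], [0, 0, 0, 0, 0, 0, 46]]]}}

```text
time_s: 22.75
ee_pos: [0.5146, -0.3285, 0.1662]
eef_rot: [-2.386, 1.57, 2.327]
force: [0.3, 0.4, -0.9]
grip_width: 0.0457
```

```bash
python3 pk.py wo5; python3 -c "
from h import *
plan([.5155,-.2915,.1],0)"
```

```text
0.00046721809116147316 0.045725098912482776 [ 0.51460381 -0.32851062  0.16622954] [ 0.26110972  0.37344195 -0.91180632]
[254.  155.8] [233, 134, 43, 44, 1214] [[0.5152, -0.2962], [0.5153, -0.2914]]
tool shift mm [ 66.6   0.8 -36.7] turn [ 0.001 -0.001  0.   ] | in goal axes [ 66.5   0.7 -36.7]
```

>>> {"api": "play_rows", "payload": {"deltas": [[[0, 0.7, -18, 0, 0, 0, 46], [20, 0, -18, 0, 0, 0, 46], [40, 0, 0, 0, 0, 0, 46], [8, 0, 0, 0, 0, 0, 46], [0, 0, 0, 0, 0, 0, 46], [0, 0, 0, 0, 0, 0, 46]]]}}

```text
time_s: 23.4
ee_pos: [0.5159, -0.2935, 0.1006]
eef_rot: [0.983, 1.569, -0.587]
force: [-0.4, -1.4, 0.2]
grip_width: 0.0459
```

```bash
python3 -c "
from h import *
print(ctrl.get_obs()['ee_pos'])
plan([.5155,-.2915,.068],0)"
```

```text
[ 0.51590992 -0.29350506  0.1006237 ]
tool shift mm [32.6 -0.5 -2. ] turn [ 0.001  0.001 -0.002] | in goal axes [32.6 -0.4 -2. ]
```

>>> {"api": "play_rows", "payload": {"deltas": [[[20, -0.5, -1.7, 0, 0, 0, 46], [10, 0, 0, 0, 0, 0, 46], [3, 0, 0, 0, 0, 0, 46], [0, 0, 0, 0, 0, 0, 46], [0, 0, 0, 0, 0, 0, 30], [0, 0, 0, 0, 0, 0, 30], [0, 0, 0, 0, 0, 0, 30]]], "grip_force": 15}}

```text
time_s: 24.1
ee_pos: [0.515, -0.2921, 0.0667]
eef_rot: [0.971, 1.57, -0.599]
force: [-0.9, 0.4, 4.2]
grip_width: 0.0352
```

>>> {"api": "play_rows", "payload": {"deltas": [[[-15, 0, 0, 0, 0, 0, 30], [-35, 0, 0, 0, 0, 0, 30], [-30, 0, 0, 0, 0, 0, 30], [0, 0, 0, 0, 0, 0, 30], [0, 0, 0, 0, 0, 0, 30]]]}}

```text
time_s: 24.6
ee_pos: [0.5148, -0.2919, 0.1469]
eef_rot: [1.006, 1.569, -0.564]
force: [0.4, -0.2, -0.2]
grip_width: 0.0358
```

```bash
python3 -c "
from h import *
print(ctrl.get_obs()['ee_pos'])
plan([.5785,-.055,.15],0)"
```

```text
[ 0.51479973 -0.29186191  0.14688694]
tool shift mm [  -3.2   63.8 -236.8] turn [ 0.     0.001 -0.001] | in goal axes [  -3.1   63.7 -236.9]
```

>>> {"api": "play_rows", "payload": {"deltas": [[[-3, 7, -20, 0, 0, 0, 30], [0, 9, -35, 0, 0, 0, 30], [0, 9, -35, 0, 0, 0, 30], [0, 10, -36, 0, 0, 0, 30], [0, 10, -36, 0, 0, 0, 30], [0, 10, -36, 0, 0, 0, 30], [0, 8, -28, 0, 0, 0, 30], [0, 2, -12, 0, 0, 0, 30], [0, 0, 0, 0, 0, 0, 30], [15, 0, 0, 0, 0, 0, 30]]]}}

```text
time_s: 25.6
ee_pos: [0.5801, -0.0547, 0.1349]
eef_rot: [1.306, 1.569, -0.265]
force: [-0.6, -0.3, -0.2]
grip_width: 0.0355
```

>>> {"api": "play_rows", "payload": {"deltas": [[[20, 0, 0, 0, 0, 0, 30], [20, 0, 0, 0, 0, 0, 30], [0, 0, 0, 0, 0, 0, 30]]]}}

```text
time_s: 25.9
ee_pos: [0.5779, -0.055, 0.0912]
eef_rot: [-1.685, 1.566, 3.026]
force: [-0.0, -0.9, -0.6]
grip_width: 0.0355
```

```bash
python3 -c "
from h import *
print(ctrl.get_obs()['ee_pos'])
plan([.5785,-.054,.047],0)"
```

```text
[ 0.57788291 -0.05502546  0.09122303]
tool shift mm [44.2  0.8 -1. ] turn [-0.001 -0.001  0.005] | in goal axes [44.2  0.6 -1. ]
```

>>> {"api": "play_rows", "payload": {"deltas": [[[20, -1, -1, 0, 0, 0, 30], [15, 0, 0, 0, 0, 0, 30], [6, 0, 0, 0, 0, 0, 30], [2, 0, 0, 0, 0, 0, 30], [0, 0, 0, 0, 0, 0, 30], [0, 0, 0, 0, 0, 0, 30]]]}}

```text
time_s: 26.5
ee_pos: [0.579, -0.0529, 0.0517]
eef_rot: [1.42, 1.57, -0.15]
force: [0.5, 0.9, 0.1]
grip_width: 0.0356
```

```bash
python3 -c "
from h import *
print(ctrl.get_obs()['ee_pos'])
plan([.5785,-.054,.047],0)"
```

```text
[ 0.57901882 -0.05288496  0.05170367]
tool shift mm [ 4.7 -0.5  1.1] turn [ 0.     0.    -0.001] | in goal axes [ 4.7 -0.5  1.1]
```

>>> {"api": "play_rows", "payload": {"deltas": [[[3, -0.5, 0, 0, 0, 0, 30], [2, 0, 0, 0, 0, 0, 30], [0, 0, 0, 0, 0, 0, 30], [0, 0, 0, 0, 0, 0, 46], [0, 0, 0, 0, 0, 0, 46], [0, 0, 0, 0, 0, 0, 46]]]}}

```text
time_s: 27.1
ee_pos: [0.5781, -0.0528, 0.0458]
eef_rot: [-1.765, 1.571, 2.947]
force: [-0.0, -0.8, 1.1]
grip_width: 0.0461
```

>>> {"api": "play_rows", "payload": {"deltas": [[[-20, 0, 0, 0, 0, 0, 46], [-40, 0, 0, 0, 0, 0, 46], [-45, 0, 0, 0, 0, 0, 46], [-40, 0, 0, 0, 0, 0, 46], [0, 0, 0, 0, 0, 0, 60], [0, 0, 0, 0, 0, 0, 70]]]}}

```text
time_s: 27.7
ee_pos: [0.5782, -0.0528, 0.1913]
eef_rot: [1.41, 1.57, -0.161]
force: [0.4, -0.1, -0.4]
grip_width: 0.0582
```

```bash
python3 - <<'E'
from h import *
print(jawyaw(),ctrl.get_obs()['ee_pos'],ctrl.get_obs()['force'])
c=snap('wrist','wq4');plan([.47,.27,.22],.35)
cv2.imwrite('pics/wq4b.png',cv2.resize(c['img'][:,:,::-1],(800,600),interpolation=cv2.INTER_CUBIC))
E
```

```text
0.0001480549399041604 [ 0.57824342 -0.05283464  0.19128018] [ 0.39656642 -0.10967405 -0.39532442]
tool shift mm [ -29.8 -107.8 -322.8] turn [-0.35  -0.     0.001] | in goal axes [ -29.9    9.4 -340.1]
```

View pics/wq4b.png

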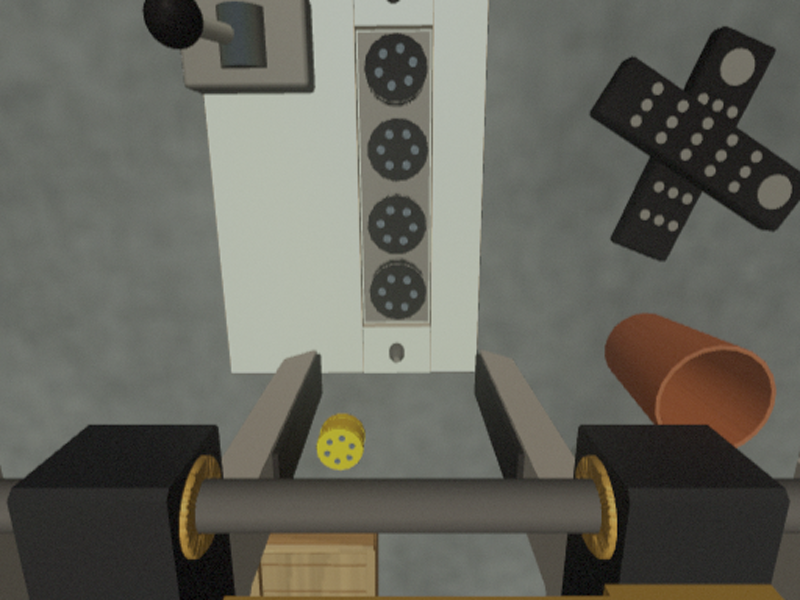

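>>> {"api": "play_rows", "payload": {"deltas": [[[-20, 0, 0, -0.117, 0, 0, 94], [0, 0, 0, -0.117, 0, 0, 94], [0, 0, 0, -0.116, 0, 0, 94], [0, 0, -45, 0, 0, 0, 94], [0, 0, -45, 0, 0, 0, 94], [0, 0, -45, 0, 0, 0, 94], [0, 0, -45, 0, 0, 0, 94], [0, 0, -45, 0, 0, 0, 94], [0, 0, -45, 0, 0, 0, 94], [0, 0, -42, 0, 0, 0, 94]]]}}

```text
time_s: 28.75
ee_pos: [0.4696, 0.2418, 0.2093]
eef_rot: [-1.515, 1.568, -2.735]
force: [0.7, -0.1, 0.5]
grip_width: 0.0937
```

>>> {"api": "play_rows", "payload": {"deltas": [[[0, 0, 0, 0, 0, 0, 94], [0, 0, 0, 0, 0, 0, 94]]]}}

```text
time_s: 28.95
ee_pos: [0.4705, 0.2405, 0.2096]
eef_rot: [-1.45, 1.568, -2.669]
force: [0.4, 0.5, 0.1]
grip_width: 0.0941
```

```bash
python3 - <<'E'
from h import *
print(jawyaw(),ctrl.get_obs()['ee_pos'],ctrl.get_obs()['force'])
c=snap('wrist','wc1')
cv2.imwrite('pics/wc1b.png',cv2.resize(c['img'][:,:,::-1],(800,600),interpolation=cv2.INTER_CUBIC))
E
```

```text
0.35187820021388566 [0.47051179 0.2405068  0.20955664] [0.43628645 0.54693353 0.08647726]
```

View pics/wc1b.png

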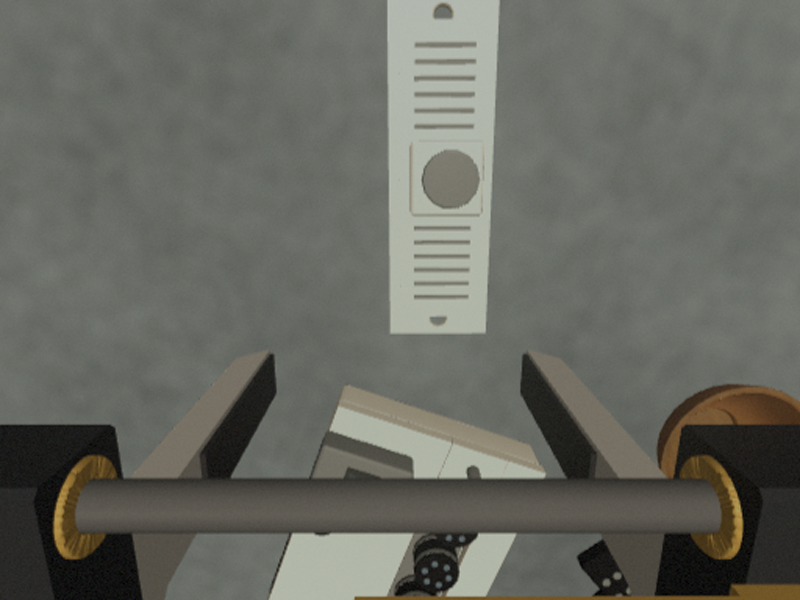

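```bash
python3 - <<'E'
from h import *
c=load('wc1');k=.64
N=[onz(c,u*k,v*k,.06) for u,v in((411,141),(484,141),(482,216),(411,215))]
print(np.array(N).round(4),np.mean(N,0))
print('plung',onz(c,451*k,179*k,.086),tri((c,451*k,179*k),(load('wc'),298,268)))
a,b=onz(c,443*k,11*k,.006),onz(c,438*k,320*k,.006);print('holes',a,b,(a+b)/2,np.linalg.norm(a-b),np.arctan2(-(a-b)[0],(a-b)[1]))
L=[onz(c,u*k,v*k,.006) for u,v in((390,333),(485.5,332))];print(L,np.arctan2((L[1]-L[0])[1],(L[1]-L[0])[0]))
for p,q in (((389.5,333),(387,20)),((486,330),(498.5,20))):
    d=onz(c,q[0]*k,q[1]*k,.006)-onz(c,p[0]*k,p[1]*k,.006);print(np.arctan2(-d[0],d[1]))
q=(438*k,320*k); print('wc far hole',tri((c,443*k,11*k),(load('wc'),260,160)))
print('pegB', tri((load('wb'),292.5,262.5),(load('wq4'),397*k,349*k)), onz(load('wq4'),397*k,349*k,.065),onz(load('wq4'),394*k,1*k,.065))
E
```

```text
[[0.4472 0.3306 0.06  ]
 [0.4899 0.3463 0.06  ]
 [0.5066 0.3031 0.06  ]
 [0.4632 0.2879 0.06  ]] [0.47674534 0.31695957 0.06      ]
plung [0.47657114 0.31725616 0.086     ] (array([0.47705061, 0.31737351, 0.07988211]), [np.float64(0.0001277534013795458), np.float64(0.00012775340137946114)])
holes [0.43812263 0.42049516 0.006     ] [0.51512933 0.2143091  0.006     ] [0.47662598 0.31740213 0.006     ] 0.22009707502385079 0.3574388471847877
[array([0.48302963, 0.19090873, 0.006     ]), array([0.55442092, 0.21812119, 0.006     ])] 0.3641719619567222
0.3558737035474532
0.35892708388610534
wc far hole (array([0.43832076, 0.41982792, 0.00838294]), [np.float64(0.00014751024951477812), np.float64(0.0001475102495146349)])
pegB (array([ 0.57864859, -0.09173473,  0.05864866]), [np.float64(0.0007197805176370429), np.float64(0.0007197805176367556)]) [ 0.57916958 -0.08891033  0.065     ] [0.57746493 0.11131683 0.065     ]
```

>>> {"api": "play_rows", "payload": {"deltas": [[[0, 16, -35, -0.005, 0, 0, 70], [0, 16.5, -35, 0, 0, 0, 70], [30, 0, 0, 0, 0, 0, 70], [45, 0, 0, 0, 0, 0, 70], [20, 0, 0, 0, 0, 0, 70], [0, 0, 0, 0, 0, 0, 70], [0, 0, 0, 0, 0, 0, 70]]]}}

```text
time_s: 29.7
ee_pos: [0.4782, 0.3164, 0.1165]
eef_rot: [1.341, 1.571, 0.124]
force: [0.2, 1.1, -0.4]
grip_width: 0.0702
```

```bash
python3 - <<'E'
from h import *
print(jawyaw(),ctrl.get_obs()['ee_pos'],ctrl.get_obs()['force'])
c=snap('wrist','wc2');plan([.4766,.3173,.035],.357)
E
```

```text
0.35378960329585174 [0.47818937 0.31641331 0.11650424] [ 0.23390654  1.13551288 -0.36447249]
tool shift mm [82.3 -1.7 -1.1] turn [-0.003 -0.    -0.002] | in goal axes [82.3 -1.5 -1.1]
```

View pics/wc2.png

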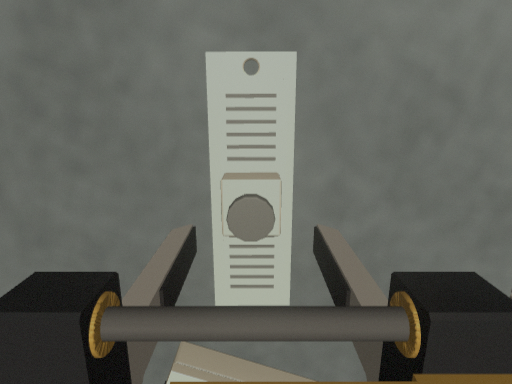

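>>> {"api": "play_rows", "payload": {"deltas": [[[30, -1.5, -1, -0.003, 0, 0, 70], [30, 0, 0, 0, 0, 0, 70], [18, 0, 0, 0, 0, 0, 70], [4, 0, 0, 0, 0, 0, 70], [0, 0, 0, 0, 0, 0, 70], [0, 0, 0, 0, 0, 0, 70]]]}}

```text
time_s: 30.35
ee_pos: [0.4766, 0.318, 0.0357]
eef_rot: [1.739, 1.568, 0.526]
force: [-0.3, -1.0, -0.7]
grip_width: 0.0697
```

>>> {"api": "play_rows", "payload": {"deltas": [[[0, 0, 0, 0, 0, 0, 40], [0, 0, 0, 0, 0, 0, 40], [0, 0, 0, 0, 0, 0, 40], [0, 0, 0, 0, 0, 0, 40]]], "grip_force": 30}}

```text
time_s: 30.75
ee_pos: [0.4756, 0.3176, 0.0343]
eef_rot: [-2.47, 1.571, 2.6]
force: [-1.5, -1.0, 4.3]
grip_width: 0.0459
```

```bash
python3 - <<'E'
from h import *
o=ctrl.get_obs();print(jawyaw(),o['ee_pos'],o['force'],o['grip_width'])
E
```

```text
0.3582219980568793 [0.47562639 0.31763015 0.03429103] [-1.45973025 -1.03927001  4.27918023] 0.045917859596865604
```

>>> {"api": "play_rows", "payload": {"deltas": [[[-10, 0, 0, 0, 0, 0, 40], [-30, 0, 0, 0, 0, 0, 40], [-40, 0, 0, 0, 0, 0, 40], [-30, 0, 0, 0, 0, 0, 40], [-10, 0, 0, 0, 0, 0, 40], [0, 0, 0, 0, 0, 0, 40]]], "grip_force": 45}}

```text
time_s: 31.35
ee_pos: [0.4759, 0.3177, 0.1547]
eef_rot: [1.73, 1.569, 0.517]
force: [-0.3, -0.8, -3.7]
grip_width: 0.0456
```

```bash
python3 - <<'E'
from h import *
o=ctrl.get_obs();print(jawyaw(),o['ee_pos'],o['force'],o['grip_width'])
c=snap('wrist','wc3');plan([.578,.0125,.155],.0075)
cv2.imwrite('pics/wc3b.png',cv2.resize(c['img'][:,:,::-1],(800,600),interpolation=cv2.INTER_CUBIC))
E
```

```text
0.35818603404833743 [0.47590416 0.3177273  0.15472221] [-0.30143475 -0.81284805 -3.71685133] 0.04561371905146016
tool shift mm [ -1.9 -10.8 321.6] turn [0.351 0.    0.001] | in goal axes [ -1.9 100.4 305.7]
```

View pics/wc3b.png

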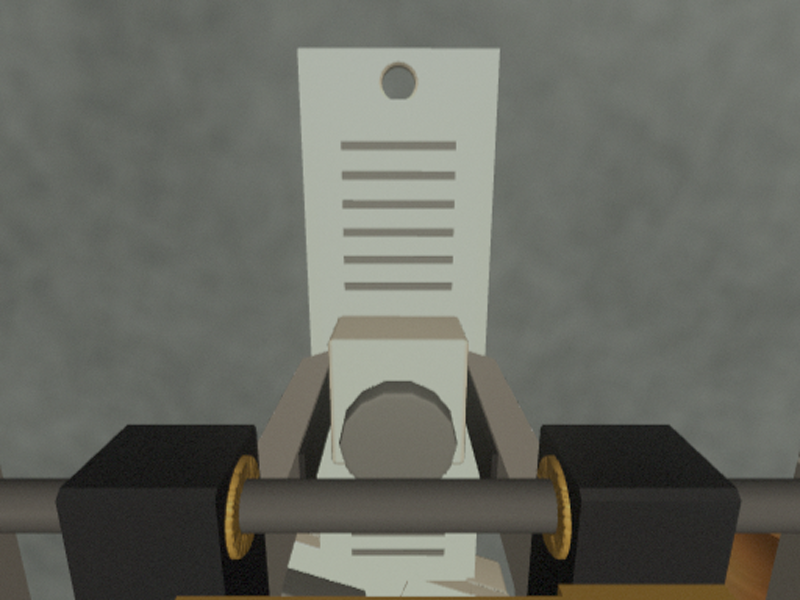

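>>> {"api": "play_rows", "payload": {"deltas": [[[0, 0, 0, 0.1, 0, 0, 40], [0, 0, 0, 0.13, 0, 0, 40], [0, 0, 0, 0.12, 0, 0, 40], [0, 20, 10, 0, 0, 0, 40], [0, 35, 20, 0, 0, 0, 40], [0, 30, 25, 0, 0, 0, 40], [0, 15, 35, 0, 0, 0, 40], [0, 0, 40, 0, 0, 0, 40], [0, 0, 40, 0, 0, 0, 40], [0, 0, 40, 0, 0, 0, 40]]]}}

```text
time_s: 32.4
ee_pos: [0.5764, 0.1067, 0.1513]
eef_rot: [-1.441, 1.567, -3.003]
force: [0.8, 0.1, -4.1]
grip_width: 0.0458
```

>>> {"api": "play_rows", "payload": {"deltas": [[[0, 0, 35, 0, 0, 0, 40], [0, 0, 30, 0, 0, 0, 40], [0, 0, 20, 0, 0, 0, 40], [0, 0, 10, 0, 0, 0, 40], [0, 0, 0, 0, 0, 0, 40], [0, 0, 0, 0, 0, 0, 40]]]}}

```text
time_s: 33.0
ee_pos: [0.5779, 0.0142, 0.1531]
eef_rot: [-1.816, 1.569, 2.905]
force: [0.1, -0.2, -4.5]
grip_width: 0.0457
```

```bash
python3 - <<'E'
from h import *
c=load('wc3');R=down(.3582);h=onz(c,254.9,51.8,.126);print('hole in tool yz',R.inv().apply(h-np.array([.4759,.31773,.126])))
o=ctrl.get_obs();print(jawyaw(),o['ee_pos'],o['force'],o['grip_width'])
c=snap('wrist','wc4');plan([.578,.0125,.155],.0075)
cv2.imwrite('pics/wc4b.png',cv2.resize(c['img'][:,:,::-1],(800,600),interpolation=cv2.INTER_CUBIC))
c=snap('top','tc4');cv2.imwrite('pics/tc4b.png',cv2.resize(c['img'][140:260,180:340,::-1],(800,600),interpolation=cv2.INTER_CUBIC))
c=snap('scene','sc4');cv2.imwrite('pics/sc4b.png',cv2.resize(c['img'][130:250,160:320,::-1],(800,600),interpolation=cv2.INTER_CUBIC))
E
```

```text
hole in tool yz [ 0.          0.00145425 -0.10793806]
0.008470882269156254 [0.57790952 0.01418954 0.15309643] [ 0.14207182 -0.16463031 -4.48747605] 0.04569021210877307
tool shift mm [-1.6 -0.   1.9] turn [ 0.001 -0.     0.001] | in goal axes [-1.6 -0.   1.9]
```

View pics/wc4b.png

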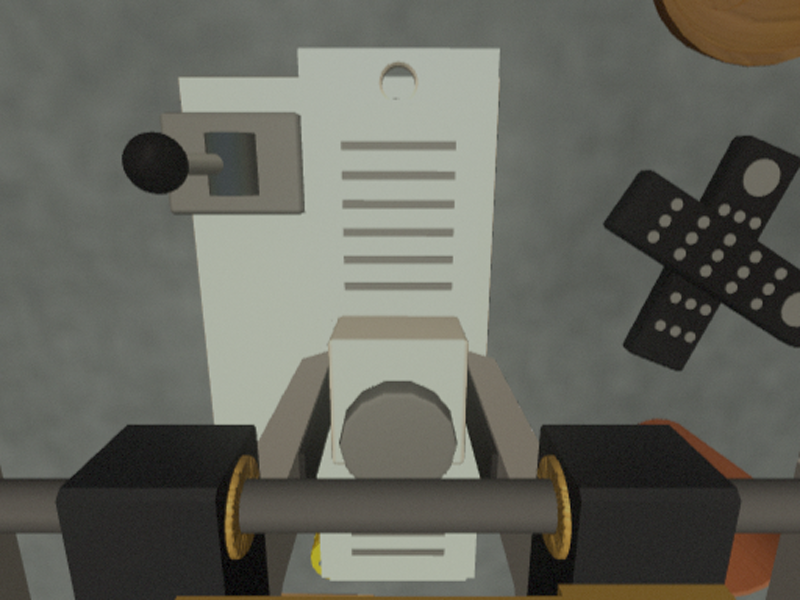

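View pics/sc4b.png

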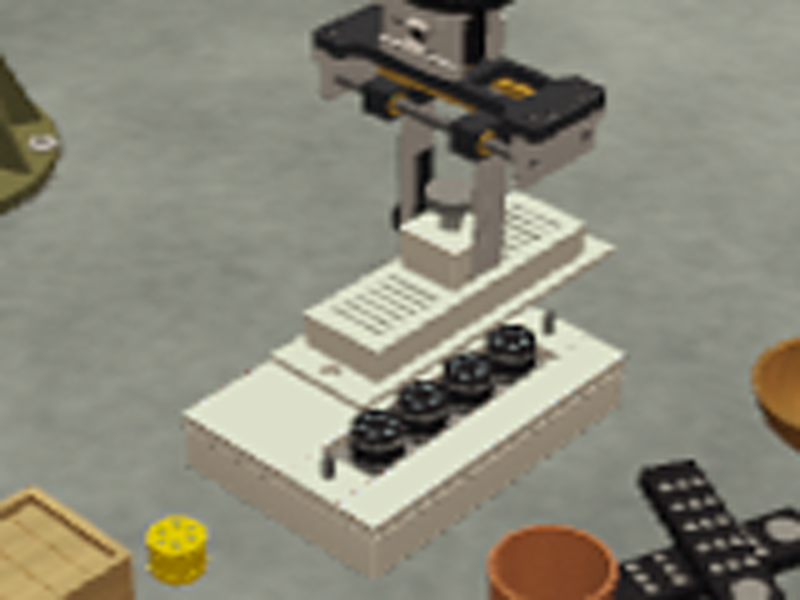

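>>> {"api": "play_rows", "payload": {"deltas": [[[10, -0.5, 0.7, 0, 0, 0, 40], [15, 0, 0, 0, 0, 0, 40], [15, 0, 0, 0, 0, 0, 40], [8, 0, 0, 0, 0, 0, 40], [0, 0, 0, 0, 0, 0, 40], [0, 0, 0, 0, 0, 0, 40]]]}}

```text
time_s: 33.75
ee_pos: [0.5778, 0.0128, 0.1062]
eef_rot: [1.538, 1.571, -0.025]
force: [0.8, 0.3, -4.0]
grip_width: 0.0456
```

```bash
python3 - <<'E'
from h import *
o=ctrl.get_obs();print(jawyaw(),o['ee_pos'],o['force'],o['grip_width'])
c=snap('wrist','wc5')
a=cv2.resize(c['img'][20:80,215:295,::-1],(400,300),interpolation=cv2.INTER_CUBIC)
s=snap('scene','sc5')
b=cv2.resize(s['img'][160:235,200:300,::-1],(400,300),interpolation=cv2.INTER_CUBIC)
cv2.imwrite('pics/c5.png',np.hstack([a,b]))
E
```

```text
0.008364609698835321 [0.57783394 0.01284826 0.10620361] [ 0.84363532  0.29112752 -3.98064239] 0.04555114495897351
```

View pics/c5.png

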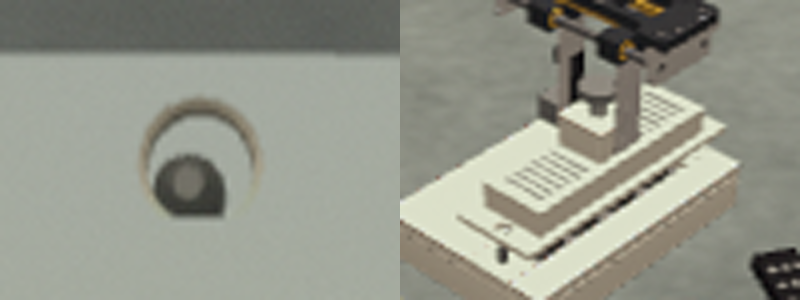

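```bash
python3 - <<'E'
from h import *
c=load('wc5')
h=onz(c,215+200.5/5,20+156/5,.078);t=onz(c,215+188/5,20+182/5,.065);print(h,t,t-h)
t=onz(c,215+188/5,20+182/5,.063);print(t-h)
R,tt=RT(c);print(-R.T@tt)
E
```

```text
[0.5784474  0.12142106 0.078     ] [0.57688437 0.12043944 0.065     ] [-0.00156303 -0.00098162 -0.013     ]
[-0.00157633 -0.0006855  -0.015     ]
[0.57835922 0.08758912 0.28686676]
```

```bash
python3 - <<'E'
from h import *
s=load('sc5')
cv2.imwrite('pics/c6.png',cv2.resize(s['img'][205:235,205:245,::-1],(800,600),interpolation=cv2.INTER_CUBIC))
cv2.imwrite('pics/c7.png',cv2.resize(load('sc4')['img'][205:235,205:245,::-1],(800,600),interpolation=cv2.INTER_CUBIC))
h=onz(s,226,217.25,.078);t=onz(s,225.75,221.5,.065);print(h,t,t-h)
E
```

```text
[ 0.58453328 -0.09685556  0.078     ] [ 0.58695936 -0.10059987  0.065     ] [ 0.00242608 -0.00374432 -0.013     ]
```

View pics/c6.png

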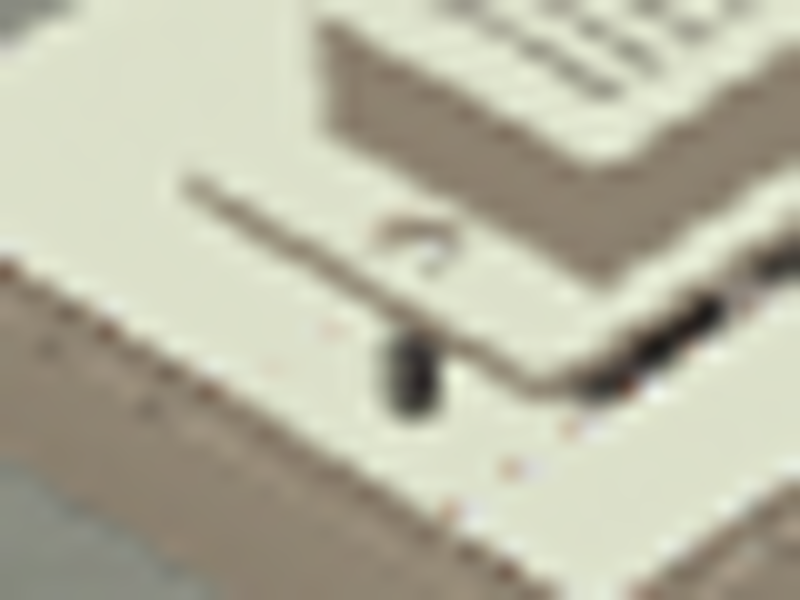

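```bash
python3 - <<'E'
from h import *
s=load('sc5')
for v in(400,408): print(onz(s,205+412/20,205+v/20,.045))
print(onz(s,205+418/20,205+245/20,.078),onz(s,205+418/20,205+242/20,.078))
b=load('wq4');a=load('wb')
E
```

```text
[ 0.5808885  -0.09539178  0.045     ]
[ 0.58227953 -0.09680424  0.045     ]
[ 0.58431211 -0.09706528  0.078     ] [ 0.58378564 -0.09653007  0.078     ]
```

>>> {"api": "play_rows", "payload": {"deltas": [[[0, -1.7, 0.4, 0, 0, 0, 40], [0, 0, 0, 0, 0, 0, 40], [5, 0, 0, 0, 0, 0, 40], [5, 0, 0, 0, 0, 0, 40], [4, 0, 0, 0, 0, 0, 40], [0, 0, 0, 0, 0, 0, 40]]]}}

```text
time_s: 34.45
ee_pos: [0.5756, 0.0123, 0.091]
eef_rot: [-1.623, 1.569, 3.098]
force: [0.6, -0.3, -4.3]
grip_width: 0.0459
```

```bash
python3 - <<'E'
from h import *
o=ctrl.get_obs();print(jawyaw(),o['ee_pos'],o['force'],o['moment'],o['grip_width'])
c=snap('wrist','wc8')
a=cv2.resize(c['img'][20:80,215:295,::-1],(400,300),interpolation=cv2.INTER_CUBIC)
s=snap('scene','sc8')
b=cv2.resize(s['img'][205:235,205:245,::-1],(400,300),interpolation=cv2.INTER_CUBIC)
cv2.imwrite('pics/c8.png',np.hstack([a,b]))
E
```

```text
0.008201258423988417 [0.57558928 0.01232818 0.09103499] [ 0.61177134 -0.28839676 -4.28819888] [-0.03248094  0.12103718 -0.00221407] 0.0459130657303269
```

View pics/c8.png

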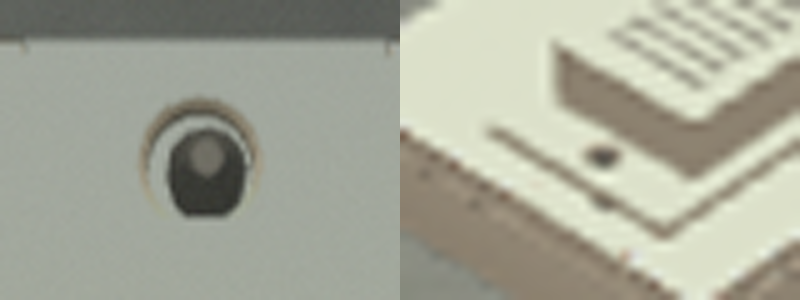

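>>> {"api": "play_rows", "payload": {"deltas": [[[0, 0.6, 0, 0, 0, 0, 40], [4, 0, 0, 0, 0, 0, 40], [4, 0, 0, 0, 0, 0, 40], [3, 0, 0, 0, 0, 0, 40], [0, 0, 0, 0, 0, 0, 40], [0, 0, 0, 0, 0, 0, 40]]]}}

```text
time_s: 35.15
ee_pos: [0.5765, 0.0123, 0.0809]
eef_rot: [-1.573, 1.571, -3.135]
force: [0.2, -1.0, -4.0]
grip_width: 0.0456
```

```bash
python3 - <<'E'
from h import *
o=ctrl.get_obs();print(jawyaw(),o['ee_pos'],o['force'],o['moment'],o['grip_width'])
E
```

```text
0.00816685960686692 [0.57654938 0.01232065 0.08086714] [ 0.19572782 -1.04852864 -3.96617995] [-0.04467554  0.03455659  0.04579049] 0.04561022126193335
```

Past the peg shoulders with no side force. Lowering onto the deck.

>>> {"api": "play_rows", "payload": {"deltas": [[[1.5, 0, 0, 0, 0, 0, 40], [1, 0, 0, 0, 0, 0, 40], [0, 0, 0, 0, 0, 0, 40]]]}}

```text
time_s: 35.45
ee_pos: [0.5768, 0.0123, 0.0793]
eef_rot: [1.502, 1.57, -0.061]
force: [-2.2, -0.4, 3.7]
grip_width: 0.0456
```

```bash
python3 - <<'E'
from h import *
o=ctrl.get_obs();print(jawyaw(),o['ee_pos'],o['force'],o['moment'],o['grip_width'])
c=snap('wrist','wc9')
a=cv2.resize(c['img'][20:80,215:295,::-1],(400,300),interpolation=cv2.INTER_CUBIC)
s=snap('scene','sc9')
b=cv2.resize(s['img'][160:235,200:300,::-1],(400,300),interpolation=cv2.INTER_CUBIC)
cv2.imwrite('pics/c9.png',np.hstack([a,b]))
E
```

```text
0.008226403963562253 [0.57676844 0.01232268 0.0793009 ] [-2.21904037 -0.43679916  3.69157878] [-0.03620697  0.995263   -0.01756402] 0.04558858054575812
```

View pics/c9.png

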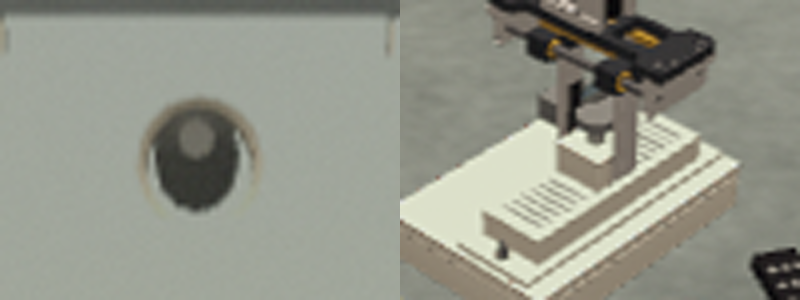

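>>> {"api": "play_rows", "payload": {"deltas": [[[0, 0, 0, 0, 0, 0, 60], [0, 0, 0, 0, 0, 0, 60], [0, 0, 0, 0, 0, 0, 60], [-20, 0, 0, 0, 0, 0, 60], [-35, 0, 0, 0, 0, 0, 60], [-35, 0, 0, 0, 0, 0, 60], [-10, 0, 0, 0, 0, 0, 0], [0, 0, 0, 0, 0, 0, 0], [0, 0, 0, 0, 0, 0, 0], [0, 0, 0, 0, 0, 0, 0]]]}}

```text
time_s: 36.55
ee_pos: [0.576, 0.0123, 0.1768]
eef_rot: [-1.618, 1.568, 3.103]
force: [0.5, -0.2, 0.5]
grip_width: 0.0318
```

```bash
python3 - <<'E'
from h import *
o=ctrl.get_obs();print(jawyaw(),o['ee_pos'],o['force'],o['moment'],o['grip_width'])
c=snap('wrist','wd1');s=snap('scene','sd1')
b=cv2.resize(s['img'][130:250,160:320,::-1],(400,300),interpolation=cv2.INTER_CUBIC)
cv2.imwrite('pics/d1.png',np.hstack([cv2.resize(c['img'][:,:,::-1],(400,300)),b]))
E
```

```text
0.008190607626044514 [0.57600283 0.01233333 0.17675831] [ 0.45494617 -0.19962988  0.52150425] [-0.10694711 -0.02120682 -0.03239803] 0.031774969777974844
```

View pics/d1.png

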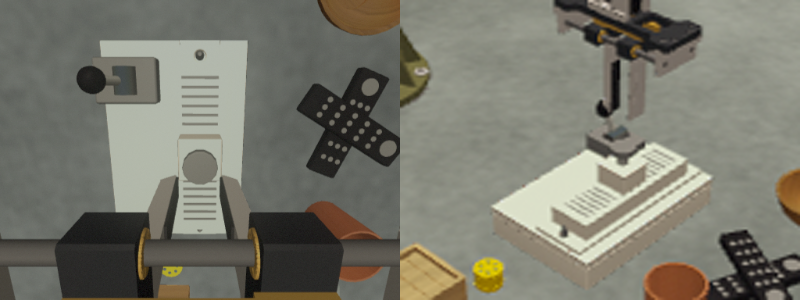

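```bash
python3 - <<'E'
from h import *
c=load('wd1');print(onz(c,256,212.5,.131), proj(c,[.5765,.0123,.131]))
s=load('sd1');print(proj(s,[.5765,.0123,.131]),proj(s,[.5765,.0123,.117]))
o=ctrl.get_obs()
E
```

```text
[0.57815926 0.01381592 0.131     ] [253.73149167 214.43657461]
[248.31994431 187.49197715] [248.23340179 191.17491757]
```

>>> {"api": "play_rows", "payload": {"deltas": [[[10, 0.5, 0, 0, 0, 0, 0], [15, 0, 0, 0, 0, 0, 0], [0, 0, 0, 0, 0, 0, 0], [0, 0, 0, 0, 0, 0, 0]]]}}

```text
time_s: 37.05
ee_pos: [0.5769, 0.0123, 0.153]
eef_rot: [-1.613, 1.57, 3.108]
force: [0.0, 0.1, 0.3]
grip_width: 0.0006
```

```bash
python3 - <<'E'
from h import *
o=ctrl.get_obs();print(jawyaw(),o['ee_pos'],o['force'],o['grip_width'])
c=snap('wrist','wd2')
E
```

```text
0.00819881798734032 [0.57693286 0.01232778 0.15303224] [0.03288694 0.05974311 0.2722118 ] 0.0005990834974721367
```

View pics/wd2.png

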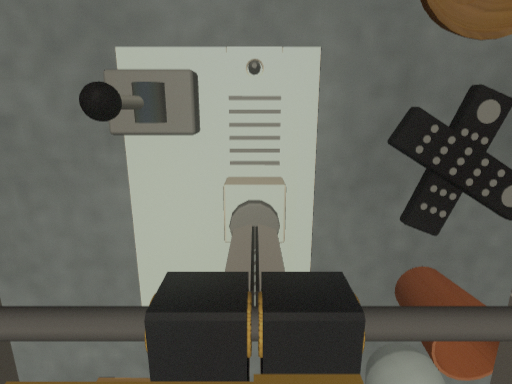

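>>> {"api": "play_rows", "payload": {"deltas": [[[12, 0, 0, 0, 0, 0, 0], [8, 0, 0, 0, 0, 0, 0], [5, 0, 0, 0, 0, 0, 0], [5, 0, 0, 0, 0, 0, 0], [5, 0, 0, 0, 0, 0, 0], [2, 0, 0, 0, 0, 0, 0], [0, 0, 0, 0, 0, 0, 0], [0, 0, 0, 0, 0, 0, 0]]]}}

```text
time_s: 37.9
ee_pos: [0.577, 0.0123, 0.1173]
eef_rot: [1.26, 1.571, -0.303]
force: [-5.5, -0.5, 11.8]
grip_width: 0.0004
```

>>> {"api": "play_rows", "payload": {"deltas": [[[1, 0, 0, 0, 0, 0, 0], [0, 0, 0, 0, 0, 0, 0], [0, 0, 0, 0, 0, 0, 0]]]}}

```text
time_s: 38.2
ee_pos: [0.5771, 0.0123, 0.1171]
eef_rot: [1.444, 1.57, -0.119]
force: [-9.2, -0.4, 19.8]
grip_width: 0.0004
```

>>> {"api": "play_rows", "payload": {"deltas": [[[-5, 0, 0, 0, 0, 0, 0], [-10, 0, 0, 0, 0, 0, 0], [-8, 0, 0, 0, 0, 0, 0], [-5, 0, 0, 0, 0, 0, 0], [0, 0, 0, 0, 0, 0, 0], [0, 0, 0, 0, 0, 0, 0]]]}}

```text
time_s: 38.8
ee_pos: [0.5769, 0.0123, 0.143]
eef_rot: [-1.641, 1.57, 3.08]
force: [0.8, -0.7, -0.1]
grip_width: 0.0007
```

```bash
python3 - <<'E'
from h import *
o=ctrl.get_obs();print(jawyaw(),o['ee_pos'],o['force'],o['grip_width'])
s=snap('scene','sd3')
cv2.imwrite('pics/d3.png',cv2.resize(s['img'][160:235,200:300,::-1],(800,600),interpolation=cv2.INTER_CUBIC))
E
```

```text
0.008161130713553297 [0.57693641 0.01233227 0.14303017] [ 0.82453406 -0.70982179 -0.12370882] 0.0006662950855402119
```

View pics/d3.png

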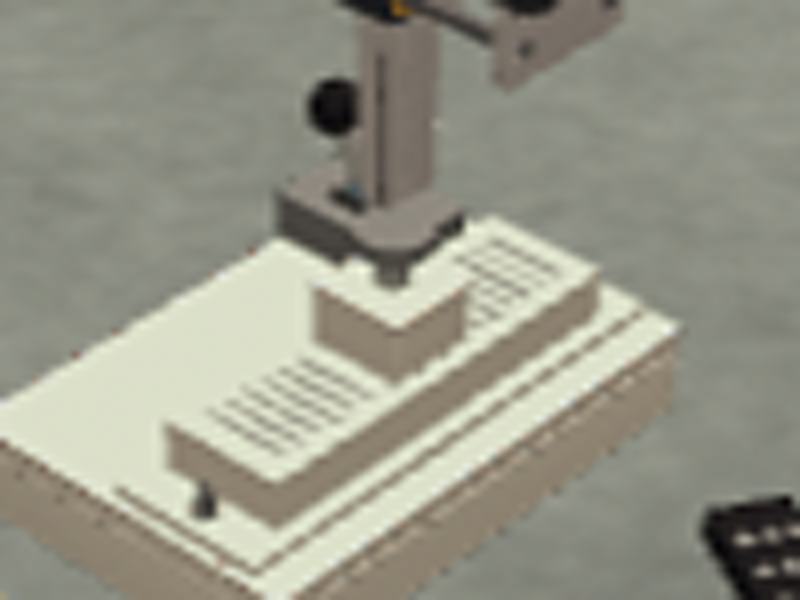

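>>> {"api": "play_rows", "payload": {"deltas": [[[10, 0, 0, 0, 0, 0, 0], [5, 0, 0, 0, 0, 0, 0], [5, 0, 0, 0, 0, 0, 0], [5, 0, 0, 0, 0, 0, 0], [3, 0, 0, 0, 0, 0, 0], [0.5, 0, 0, 0, 0, 0, 0], [0, 0, 0, 0, 0, 0, 0], [0, 0, 0, 0, 0, 0, 0], [0, 0, 0, 0, 0, 0, 0]]]}}

```text
time_s: 39.75
ee_pos: [0.5774, 0.0123, 0.117]
eef_rot: [1.489, 1.569, -0.074]
force: [-11.1, 0.5, 25.8]
grip_width: 0.001
```

>>> {"api": "play_rows", "payload": {"deltas": [[[-5, 0, 0, 0, 0, 0, 0], [-10, 0, 0, 0, 0, 0, 0], [-8, 0, 0, 0, 0, 0, 0], [-5.5, 0, 0, 0, 0, 0, 0], [0, 0, 0, 0, 0, 0, 0], [0, 0, 0, 0, 0, 0, 0], [0, 0, 0, 0, 0, 0, 0]]]}}

```text
time_s: 40.45
ee_pos: [0.5768, 0.0123, 0.1428]
eef_rot: [-1.57, 1.57, -3.133]
force: [0.2, -0.2, 0.4]
grip_width: 0.0006
```

>>> {"api": "play_rows", "payload": {"deltas": [[[10, 0, 0, 0, 0, 0, 0], [5, 0, 0, 0, 0, 0, 0], [5, 0, 0, 0, 0, 0, 0], [5, 0, 0, 0, 0, 0, 0], [3, 0, 0, 0, 0, 0, 0], [0.5, 0, 0, 0, 0, 0, 0], [0, 0, 0, 0, 0, 0, 0], [0, 0, 0, 0, 0, 0, 0], [0, 0, 0, 0, 0, 0, 0]]]}}

```text
time_s: 41.35
ee_pos: [0.5774, 0.0123, 0.1171]
eef_rot: [1.488, 1.569, -0.074]
force: [-10.4, 0.1, 25.3]
grip_width: 0.0004
```

>>> {"api": "play_rows", "payload": {"deltas": [[[-5, 0, 0, 0, 0, 0, 0], [-10, 0, 0, 0, 0, 0, 0], [-8, 0, 0, 0, 0, 0, 0], [-5.5, 0, 0, 0, 0, 0, 0], [0, 0, 0, 0, 0, 0, 0], [0, 0, 0, 0, 0, 0, 0], [0, 0, 0, 0, 0, 0, 0]]]}}

```text
time_s: 42.05
ee_pos: [0.5768, 0.0123, 0.1428]
eef_rot: [-1.622, 1.57, 3.099]
force: [0.5, -1.1, 0.0]
grip_width: 0.0008
```

>>> {"api": "play_rows", "payload": {"deltas": [[[10, 0, 0, 0, 0, 0, 0], [5, 0, 0, 0, 0, 0, 0], [5, 0, 0, 0, 0, 0, 0], [5, 0, 0, 0, 0, 0, 0], [3, 0, 0, 0, 0, 0, 0], [0.8, 0, 0, 0, 0, 0, 0], [0, 0, 0, 0, 0, 0, 0], [0, 0, 0, 0, 0, 0, 0], [0, 0, 0, 0, 0, 0, 0]]]}}

```text
time_s: 42.95
ee_pos: [0.5774, 0.0123, 0.117]
eef_rot: [1.476, 1.569, -0.086]
force: [-11.8, 0.5, 28.0]
grip_width: 0.0001
```

>>> {"api": "play_rows", "payload": {"deltas": [[[-5, 0, 0, 0, 0, 0, 0], [-10, 0, 0, 0, 0, 0, 0], [-10, 0, 0, 0, 0, 0, 0], [-20, 0, 0, 0, 0, 0, 0], [-30, 0, 0, 0, 0, 0, 0], [0, 0, 0, 0, 0, 0, 0], [0, 0, 0, 0, 0, 0, 0]]]}}

```text
time_s: 43.65
ee_pos: [0.5769, 0.0123, 0.1894]
eef_rot: [-1.369, 1.571, -2.931]
force: [-0.1, -0.4, -1.0]
grip_width: 0.0005
```

```bash
python3 - <<'E'
from h import *
o=ctrl.get_obs();print(jawyaw(),o['ee_pos'],o['force'],o['grip_width'])
c=snap('wrist','we1');s=snap('scene','se1')
b=cv2.resize(s['img'][130:250,160:320,::-1],(400,300),interpolation=cv2.INTER_CUBIC)
cv2.imwrite('pics/e1.png',np.hstack([cv2.resize(c['img'][:,:,::-1],(400,300)),b]))
E
```

```text
0.00817434298639216 [0.57694592 0.01232635 0.18935311] [-0.12484556 -0.38335438 -1.00258132] 0.0005284460191270235
```

View pics/e1.png

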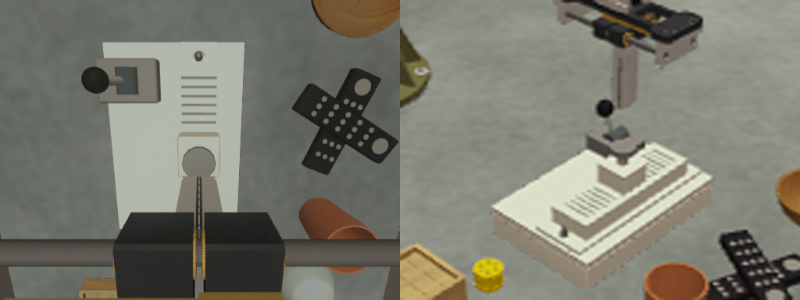

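>>> {"api": "play_rows", "payload": {"deltas": [[[0, -30, -15, 0, 0, 0, 0], [0, -40, -25, 0, 0, 0, 0], [0, -40, -25, 0, 0, 0, 0], [0, -30, -15, 0, 0, 0, 0], [0, -4, 0, 0, 0, 0, 0], [0, 0, 0, 0, 0, 0, 0], [0, 0, 0, 0, 0, 0, 0]]]}}

```text
time_s: 44.45
ee_pos: [0.433, 0.0908, 0.1893]
eef_rot: [-1.253, 1.57, -2.816]
force: [0.5, -0.1, -0.3]
grip_width: 0.0002
```

```bash
python3 - <<'E'
from h import *
o=ctrl.get_obs();print(jawyaw(),o['ee_pos'],o['force'],o['grip_width'])
c=snap('wrist','wf1');plan([.433,.092,.099],.008)
E
```

```text
0.00779340014131429 [0.4329873  0.09078562 0.18930091] [ 0.49923554 -0.06765696 -0.34581519] 0.00016991909647293894
tool shift mm [90.3 -0.  -1.3] turn [-0.001  0.     0.001] | in goal axes [90.3 -0.1 -1.3]
```

View pics/wf1.png

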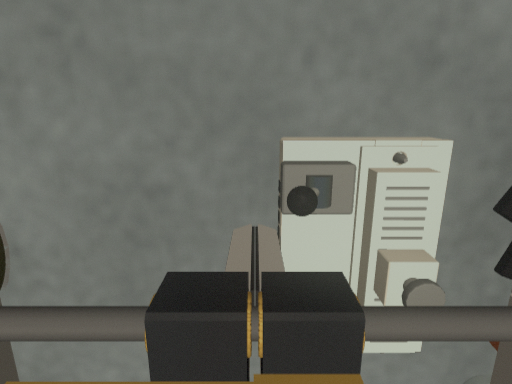

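```bash
python3 - <<'E'
from h import *
print(tri((load('wf1'),302,201),(load('wd2'),101,101)),tri((load('wf1'),302,201),(load('wb'),179,85)))
E
```

```text
(array([0.47426095, 0.09158887, 0.10844935]), [np.float64(0.0002067182789506476), np.float64(0.00020671827895073734)]) (array([0.47447146, 0.09147129, 0.1078843 ]), [np.float64(0.0003121260073672217), np.float64(0.0003121260073672391)])
```

>>> {"api": "play_rows", "payload": {"deltas": [[[30, 0, -1, 0, 0, 0, 0], [40, 0, 0, 0, 0, 0, 0], [18, 0, 0, 0, 0, 0, 0], [0, 0, 0, 0, 0, 0, 0], [0, 0, 0, 0, 0, 0, 0]]]}}

```text
time_s: 45.0
ee_pos: [0.433, 0.0919, 0.102]
eef_rot: [-1.498, 1.571, -3.062]
force: [-1.0, 0.0, 0.5]
grip_width: 0.0005
```

Knob confirmed at (0.4743, 0.0915, 0.108). Lowering slightly and pushing toward +x.

>>> {"api": "play_rows", "payload": {"deltas": [[[3, 10, 0, 0, 0, 0, 0], [0, 10, 0, 0, 0, 0, 0], [0, 8, 0, 0, 0, 0, 0], [0, 8, 0, 0, 0, 0, 0], [0, 8, 0, 0, 0, 0, 0], [0, 8, 0, 0, 0, 0, 0], [0, 6, 0, 0, 0, 0, 0], [0, 4, 0, 0, 0, 0, 0], [0, 0, 0, 0, 0, 0, 0]]]}}

```text
time_s: 45.9
ee_pos: [0.4914, 0.0926, 0.0981]
eef_rot: [-1.51, 1.561, -3.073]
force: [-27.8, -0.3, 17.2]
grip_width: 0.0007
```

```bash
python3 - <<'E'
from h import *
o=ctrl.get_obs();print(jawyaw(),o['ee_pos'],o['force'],o['grip_width'])
c=snap('wrist','wf2');s=snap('scene','sf2')
b=cv2.resize(s['img'][130:250,160:320,::-1],(400,300),interpolation=cv2.INTER_CUBIC)
cv2.imwrite('pics/f2.png',np.hstack([cv2.resize(c['img'][:,:,::-1],(400,300)),b]))
E
```

```text
0.008387506623863481 [0.49141039 0.09260613 0.09806578] [-27.82637035  -0.28416564  17.24983745] 0.0006812146965388432
```

View pics/f2.png

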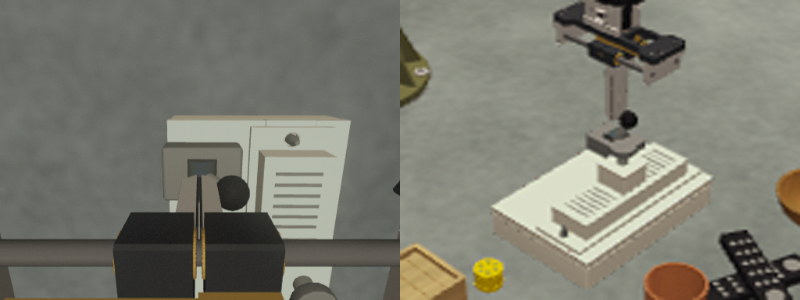

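>>> {"api": "play_rows", "payload": {"deltas": [[[0, -8, 0, 0, 0, 0, 0], [-5, -20, 0, 0, 0, 0, 0], [-30, -20, 0, 0, 0, 0, 0], [-40, -10, 10, 0, 0, 0, 0], [-30, 0, 30, 0, 0, 0, 0], [-20, 0, 40, 0, 0, 0, 0], [0, 0, 30, 0, 0, 0, 0], [0, 0, 0, 0, 0, 0, 0], [0, 0, 0, 0, 0, 0, 0]]]}}

```text
time_s: 46.9
ee_pos: [0.4375, -0.0181, 0.2236]
eef_rot: [1.786, 1.57, 0.222]
force: [0.2, 0.8, -0.1]
grip_width: 0.0004
```

```bash
python3 - <<'E'
from h import *
o=ctrl.get_obs();print(jawyaw(),o['ee_pos'],o['force'],o['grip_width'])
c=snap('wrist','wg');s=snap('scene','sg');t=snap('top','tg')
b=cv2.resize(s['img'][130:250,160:320,::-1],(400,300),interpolation=cv2.INTER_CUBIC)
d=cv2.resize(t['img'][150:270,130:290,::-1],(400,300),interpolation=cv2.INTER_CUBIC)
cv2.imwrite('pics/g.png',np.vstack([np.hstack([cv2.resize(c['img'][:,:,::-1],(400,300)),b]),np.hstack([d,cv2.resize(s['img'][:,:,::-1],(400,300))])]))
E
```

```text
0.006755001855959381 [ 0.4374878  -0.0180906   0.22363867] [ 0.17181199  0.7538102  -0.10008258] 0.0004424002891475918
```

View pics/g.png

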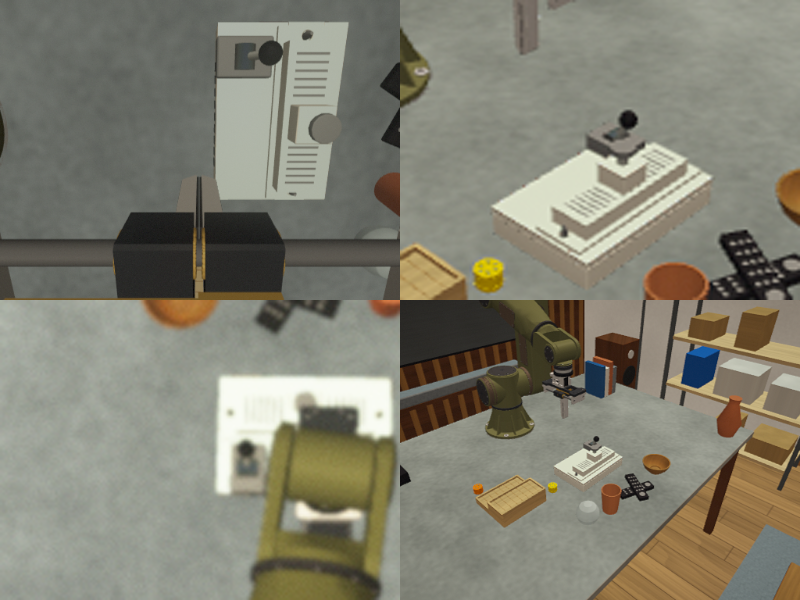

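```bash
python3 - <<'E'
from h import *
w=load('wg');s=load('sg')
cv2.imwrite('pics/g2.png',cv2.resize(w['img'][20:260,270:450,::-1],(540,600),interpolation=cv2.INTER_CUBIC))
cv2.imwrite('pics/g3.png',cv2.resize(s['img'][170:235,210:290,::-1],(738,600),interpolation=cv2.INTER_CUBIC))
k,e=tri((w,345.6,67.8),(s,250.8,177.2));print('knob',k,e)
o=np.array([.4743,.0915,.1083])
d=np.hypot(*(k-o)[[0,2]]);print('chord',d,'angle',2*np.arcsin(min(1,d/.09)))
E
```

```text
knob [0.51652191 0.09210759 0.10713474] [np.float64(9.546166222374338e-06), np.float64(9.546166222382902e-06)]
chord 0.04223798773885805 angle 0.9770206445876396
```

View pics/g2.png

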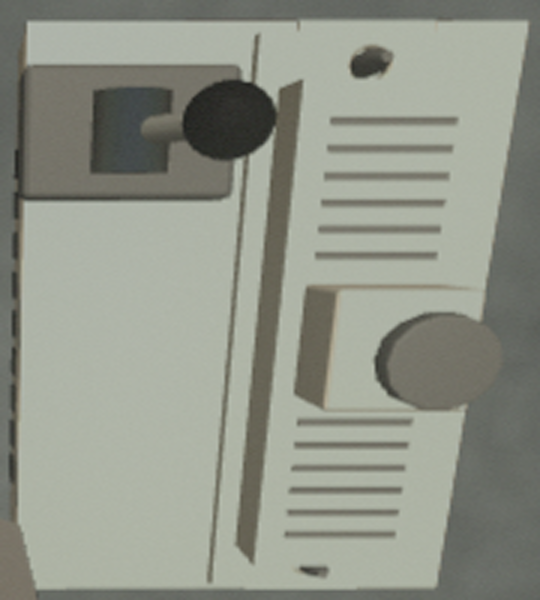

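View pics/g3.png

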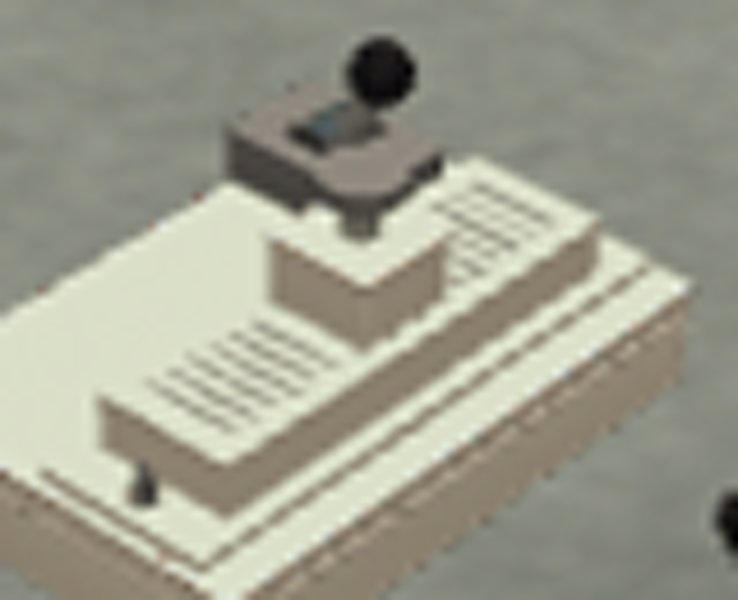

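```bash
python3 -c "
from station import hand_in
print(hand_in())"
```

```text
the job is handed in; nothing more can be done
None
```

The air purifier is back together and the job is handed in at about 47 s of the 210 s limit. `hand_in()` gave no verdict.

- **Pucks:** All four charcoal pucks were picked from the organizer and laid flat in one row in the trough. I released them at about +66, +21, -23 and -65 mm along y from its centre. I checked them in the wrist and scene pictures before the cover went on; they can't be seen now.
- **Look-alikes and bystanders:** I never went to grip the orange and yellow look-alikes, the cup, the orb, the bowl or the remotes. They looked in place in the last pictures, but I did not measure their positions.
- **Cover:** It was lowered over both pegs onto the deck. The last two views show it flush, with a peg through each hole.
- **Plunger:** I made four full strokes, one more than required. Each bottomed at a tool height of 117 mm (plunger depth about 14 mm) with 20–28 N, and I withdrew fully between strokes. Pictures after the first and last strokes show it back up.
- **Switch:** I threw it only after the last stroke. From two views the lever has turned about 0.98 rad, above the 0.85 needed.

At hand-in the gripper was clear of everything, with a tool force under 1 N.

**Disagreements:**
- The wrist camera read about 1–1.5 mm too far to +x. I corrected for this at the pegs by looking through the cover's hole.
- The first puck was gripped about 4 mm higher than planned, but it held and seated normally.
- My estimates of the trough's centre in y differed by about 3 mm (11.5 to 14.5 mm).

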